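# Load a circuit board in the programming jig, set the stroke stop and hold the press down

## Robot

A 6-joint arm with a two-finger parallel gripper is mounted at the origin on a cart in front of the work surface, level with it; the furniture and walls round the work are solid. World frame = base frame: x ahead of the robot, y to its left, z up, the work surface at z = 0. Lengths are in m, angles in rad, forces in N, time in s.
With the tool pointing down it reaches from about 0.35 to 0.775 m from the base axis. Payload 5.5 kg.
Tool frame: the origin (TCP) lies between the finger pads; the fingertips stand 19 mm ahead of it and the grasp point (between the pads) is the TCP (env.tcp_to_tips is the distance from the TCP to the fingertips, in m); z points along the fingers, y is the direction in which the jaws open and shut (so a half turn about z gives the same grasp; the last joint's range is limited). The gripper opens to 85 mm and grips with 20 to 120 N. Pads are 22 mm wide; open, the fingers measure 114 mm over their backs; the gripper's body (76 mm by 85 mm) begins 54 mm behind the grasp point. The pads swing forward as they close: fully open they stand 13 mm farther back than shut.
Start: joints at [1.139, 0.313, 0.046, 1.304, 0, 1.431], TCP at [0.165, 0.551, 0.25] pointing down, gripper open.
Joint ranges: [-2.76, 2.76], [-0.86, 1.69], [-1.03, 1.26], [-2.2, 2.34], [-1.47, 1.5], [-3.14, 3.14]. Speed limits (rad/s): [2.57, 2.57, 3.14, 3.14, 3.14, 3.14].

## Interface

Orientations are given as a unit quaternion [w, x, y, z].
In Python, from workcell import env, eyes, job gives the robot as it stands. The module is installed in compiled form; this text tells all that it offers.
- The arm moves only by the tool move_arm, never from a script. Its argument "commands" is a list of rows, each a list of 3 entries, a list of its own where there are three numbers: the shift along the world's x, y, z as a fraction of full scale, then the turn, a rotation vector about the world's x, y, z as a fraction of full scale, then the gripper command: -1 is shut, 1 is fully open, values between are in proportion. In form: [[[x, y, z], [wx, wy, wz], gripper], ...]. A call has 1 to 5 rows; each row shifts and turns the commanded pose from where the row before left it; what a row does not reach is not made up. Full scale, the value 1, is 0.04 m for a shift and 8 degrees for a turn. A row lasts 1/10 s, in which the tool goes at most 50 mm and 8.59 degrees, less where a joint would pass 70% of its speed; a pose out of reach is approached as far as the arm can. A call with a number of a shift or a turn outside -1 to 1 is refused whole. A call with a gripper value outside its range is refused whole. The fingers move at their own pace and stop on an object; "newtons" is the grip in N (left out, the last holds). Time passes only in rows, so rows that do not move let the fingers close. It gives the time, the measured TCP pose, the force and the opening at its end, in the units of the state.
- env.get_state(): the state, without advancing time (a new reading comes with each control period).
- eyes.read_camera(name): name is "scene" or "top" or "wrist"; returns a dict with "frame" (384x512x3 uint8, red, green, blue), "mtx" (3x3 intrinsics, pixels), "k1" (the pictures are not rectified: a ray, as slopes to the right and down, at radius r is drawn at 1 + k1 r^2 times it, then the intrinsics apply), "camera_from_world" (4x4, takes a point from world to camera coordinates); the wrist camera has in their place "mount" (4x4, takes a point from camera to tool coordinates, whose origin is the TCP and whose axes are the flange's). Camera axes: x right, y down, z forward; pixel columns grow to the right and rows downward; lengths in m; the calibration is good to about 2 mm. A picture is of the moment at which its call begins: read the wrist's pose just before it. There is no depth.
- job.hand_in(): hands the job in, once; it reports no verdict.
The state is a dict: "clock": time; "joint_pos": joint angles; "qvel": joint speeds; "tau": joint torques, N m; "tcp_pos": TCP position; "orientation": TCP orientation; "wrist_force": force on the tool from outside, world axes, zero at the start; "ft_torque": the same for the moment, N m; "finger_gap": finger opening in m.
Only numpy, scipy, OpenCV 4.12 (cv2) and the standard library are available. Lean on these libraries where they do the work, as an engineer would, in place of code of your own. Each camera call takes 0.05 s, during which the arm holds its last target.

## Task

Program the green circuit board: move it from its blue carrier into the nest of the programming jig, components up and its wider white connector to the left, and, with the press arm still standing up, turn the knurled knob of the stop turret until the red pointer clicks in at 5, the stroke for this board. Then pull the press handle down until the arm rests firmly on the stop screw, without forcing it, and keep it there: the press springs open when released, so finish while still holding the handle down. Leave the other things on the bench where they are.

Things in the scene. Friction and masses are not known exactly. Their poses are not given: they have to be found in the camera images.
- jig: black programming jig, plate 14 mm high fixed to the bench. Origin: on the bench under the middle of the nest; x from handle side to hinge side, y left, z up. In mm: plate x -115..118, y -66..66 and, left of that, x -115..-5 out to y 148; round dial housing, radius 50 about (-60, 96), top at 46; grey flashing unit x -86..-44, y -58..18, top at 34; two hinge cheeks x 85..115, y +-36..44, top at 80
- nest_center (a point): middle of the nest, on top of its grey plate unpressed, 40 mm above the bench. A seated board has its origin here, its x and y along the jig's x and y. In the finger gap, jig y -20..22 mm, the plate is only 42 mm wide (x +-21) and free down to 14 mm above the bench, so fingers can reach past both long edges of the board
- nest (a joint): floating nest plate on springs: 0 unpressed, grows downward (m) to 0.008; about 2 N to start, then 1.1 N per mm; on the stop at number n it is about n mm down. Its eight 6 mm steel locating pins (9 mm high, upper half tapered) leave 1.5 mm play on each side of the board; they stand at jig x +-30.5, y -28 and 30, and at x +-15, y -42.5 and 44.5 mm
- board: green circuit board, parts on top; plate 52 mm (x) by 78 mm (y -38..40) and 3 mm thick, parts up to 10 mm, 0.03 to 0.05 kg; origin in the middle of the underside, z up. Grasp it across its x by the two long edges. It lies on the carrier with its underside 17 mm above the bench
- board_y_end (a point): middle of the +y end edge of the board, on its upper face, at the wider white connector (17 mm; the one at the other end is 8 mm wide); in the nest this end points to the jig's +y (left) side
- carrier: blue board carrier fixed to the bench, 70 x 112 x 5 mm; two ribs 36 mm wide (x) and 17 mm high carry the board, a lug 22 mm high stands beyond each end of it, nothing beside its long edges. Origin in the middle of the underside; the board lies along its axes. Between carrier and jig, nearer the robot, a blue vise 84 mm high stands at x 0.22 to 0.40 m, y 0.11 to 0.21 m
- turret_angle (a joint): stop turret, upright axis: rad, 0 at number 1, grows anticlockwise seen from above, a click every 0.5236, numbers 1 to 6; 5 is at 2.094. Needs about 0.07 N m; let go within 0.2 of a number it settles there. The white numbers on the black ring run anticlockwise from 1 (left rear, seen from the handle side) to 6 (front); the turret's red pointer shows the number set
- turret_grip (a point): on the turret axis (jig x -60, y 96 mm), 92 mm above the bench, on its round black knurled knob: 26 mm diameter, 74 to 103 mm above the bench. Around and below it six brass stop screws, 8 mm thick, on a circle of radius 27 mm, tops 62 to 70 mm above the bench: keep fingertips above 71 mm. Grip from above at any yaw
- turret_pointer (a point): outer end of the red pointer on the turret disc, 33 mm from the turret axis
- press_angle (a joint): press arm, U-shaped frame of two side bars (jig y +-55 mm) and a cross handle: 0 fully open, leaning back 0.17 rad past upright, where its spring holds it; grows as it comes down to the handle side (rad); upright at 0.17, level at 1.741. Meets the board at about 1.70; on the stop at number n it reads about 1.701 + 0.01 n (1.751 at 5). Handle force: about 1 N open, about 9 N just above the stop
- press_hinge (a point): middle of the press arm's hinge axis, which is parallel to the jig's y, at jig x 100, y 0, z 75 mm. Behind on the left stands a solid blue parts cabinet, 352 mm high, from x 0.63 m on and y 0.15 to 0.53 m in the room: keep the gripper above or clear of it on the way to the raised handle
- press_arm: the press arm with its cross handle (black rubber-covered round bar, 16 mm diameter, 94 mm long, parallel to the jig's y). Origin on the hinge axis. A steel foot on its left side bar, 160 mm from the hinge axis, comes down on the stop screw that is turned under it
- handle_grip (a point): middle of the handle bar, 205 mm from the hinge axis: at press_angle = q it is at jig x = 100 - 205 sin(q - 0.17), y = 0, z = 75 + 205 cos(q - 0.17) mm (277 mm above the bench when open, 73 mm on the stop). Can be gripped from above across the bar and led round the hinge while the bar turns between the fingers
- turret: stop turret: aluminium disc of 67 mm diameter with knob, red pointer and six stop screws; origin on its axis, 47 mm above the bench
- flux_bottle: small white flux bottle with black cap, 27 mm wide, 62 mm high; origin in the middle of its underside; leave it alone
- solder_reel: reel of solder with blue flanges, 56 mm wide, 34 mm high; origin in the middle of its underside; leave it alone
- fuse_box: cream plastic box, 36 x 56 x 18 mm; origin in the middle of its underside; leave it alone
Mind the look-alikes: they are no part of the job. Leave any black or purple look-alike of the board alone.

How it is judged:
By the outcome, as a careful person would: the job done as asked, in the order asked, and still so for the second after the job is handed in, while the arm keeps its last pose, push and grip.
It also fails if it takes over 61 s, if anything falls off the work surface, if the arm or the gripper's body presses on something with over 40 N, if the wrist force passes 120 N, or if a joint passes its speed limit or range.

## Working session

There is one attempt and no reset: what is moved stays moved. The work goes in short steps, Python scripts to look and compute and a tool call to move; the robot and the scene stay as the last step left them, time stands still between calls to the robot, and variables do not carry over. Pictures are saved under pics/ and viewed, and the job is handed in when it is done.

Besides the shell and the picture viewer there is one more tool, called after "Emit:" in YAML: its name, and indented under it one key for each argument. move_arm: Moves the arm, as the interface text tells. Its arguments: {"type":"object","properties":{"commands":{"type":"array","items":{"type":"array"}},"newtons":{"type":"number"}},"required":["commands"]}

```bash
mkdir -p pics
cat > h.py <<'E'
import numpy as np, cv2
from workcell import env, eyes, job
def shot(n,fn=None):
    s=env.get_state(); c=eyes.read_camera(n)
    if fn: cv2.imwrite('pics/'+fn,c['frame'][:,:,::-1])
    return s,c
E
python3 - <<'E'
from h import *
import pickle
s=env.get_state(); print(s)
d={}
for n in ['scene','top','wrist']:
    s,c=shot(n,n+'0.png'); d[n]=(s,c); print(n,c['mtx'].tolist(),c['k1'],(c.get('camera_from_world') if n!='wrist' else c['mount']).round(3).tolist())
pickle.dump(d,open('d0.pkl','wb'))
E
```

```text
{'clock': 0.0, 'joint_pos': array([ 1.13937824e+00,  3.14022980e-01,  4.49847060e-02,  1.30359777e+00,
       -2.48259957e-06,  1.43118622e+00]), 'qvel': array([-0.00150703, -0.00069492,  0.00046669, -0.00021178,  0.00060837,
        0.00102575]), 'tau': array([ 4.57058222e-04, -4.80626786e+01,  2.98533297e+01,  1.94089237e-02,
        4.86272552e-05, -2.73035354e-07]), 'tcp_pos': array([0.16523426, 0.55025372, 0.24939833]), 'orientation': array([-2.57888129e-04,  1.45386810e-01,  9.89374464e-01, -8.82970545e-04]), 'wrist_force': array([ 0.32110683, -1.1430045 ,  0.10709579]), 'ft_torque': array([ 0.02119319, -0.00203076,  0.03361658]), 'finger_gap': 0.08529213068486258}
scene [[463.03162985241863, 0.0, 264.52825539014475], [0.0, 463.03162985241863, 195.54817918786412], [0.0, 0.0, 1.0]] -0.13967815608694978 [[0.732, -0.681, -0.023, -0.241], [-0.387, -0.389, -0.836, 0.466], [0.56, 0.621, -0.548, 0.839], [0.0, 0.0, 0.0, 1.0]]
top [[368.82791189364934, 0.0, 254.8850475628178], [0.0, 368.82791189364934, 192.0052566430735], [0.0, 0.0, 1.0]] -0.0647522820198976 [[-0.014, -1.0, -0.015, 0.256], [-0.999, 0.015, -0.035, 0.544], [0.035, 0.015, -0.999, 1.121], [0.0, 0.0, 0.0, 1.0]]
wrist [[278.7798440412882, 0.0, 258.7784946512975], [0.0, 278.7798440412882, 192.29320396864983], [0.0, 0.0, 1.0]] -0.047769384250418906 [[-0.001, -0.96, -0.282, 0.072], [1.0, -0.001, -0.001, 0.0], [0.0, -0.282, 0.96, -0.126], [0.0, 0.0, 0.0, 1.0]]
```

View pics/scene0.png

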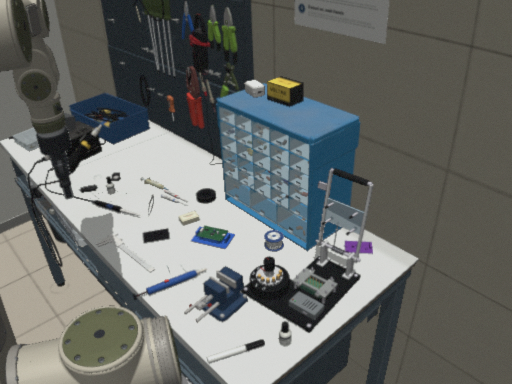

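View pics/top0.png

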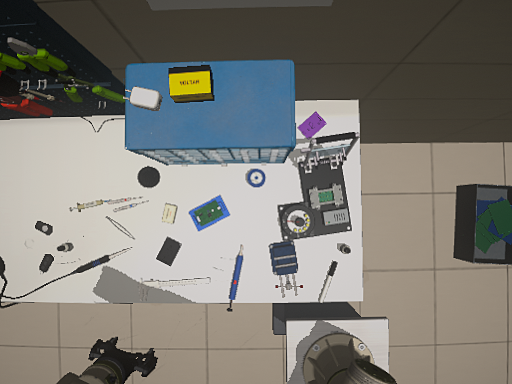

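View pics/wrist0.png

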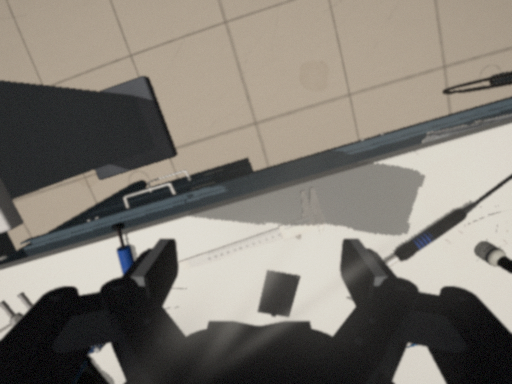

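Top view. Candidates for the board: the green one on the blue carrier at about (210,213), a black look-alike at (169,250) and a purple look-alike at (312,124). The green one matches the description, and I'll check it in a close crop. The jig nest is at about (327,195) and the dial at (298,221).

```bash
cat >> h.py <<'E'
def ray(c,px,s=None):
    p=cv2.undistortPoints(np.array(px,float).reshape(-1,1,2),c['mtx'],np.array([c['k1'],0,0,0.]))[:,0]
    d=np.c_[p,np.ones(len(p))]
    if 'mount' in c:
        T=tool(s)@c['mount']
    else: T=np.linalg.inv(c['camera_from_world'])
    return T[:3,3], d@T[:3,:3].T
def tool(s):
    from scipy.spatial.transform import Rotation as R
    T=np.eye(4); q=s['orientation']; T[:3,:3]=R.from_quat([q[1],q[2],q[3],q[0]]).as_matrix(); T[:3,3]=s['tcp_pos']; return T
def plane(c,px,z,s=None):
    o,d=ray(c,px,s); return o+d*((z-o[2])/d[:,2])[:,None]
def proj(c,P,s=None):
    T=np.linalg.inv(tool(s)@c['mount']) if 'mount' in c else c['camera_from_world']
    return cv2.projectPoints(np.array(P,float).reshape(-1,1,3),cv2.Rodrigues(np.ascontiguousarray(T[:3,:3]))[0],T[:3,3].copy(),c['mtx'],np.array([c['k1'],0,0,0.]))[0][:,0]
def crop(c,x0,y0,w,h,k,fn):
    f=c['frame'][y0:y0+h,x0:x0+w,::-1]; cv2.imwrite('pics/'+fn,cv2.resize(f,None,fx=k,fy=k,interpolation=cv2.INTER_CUBIC))
E
python3 - <<'E'
from h import *
import pickle
d=pickle.load(open('d0.pkl','rb')); c=d['top'][1]; sc=d['scene'][1]
crop(c,180,185,60,55,10,'c_board.png')
crop(c,270,125,90,120,5,'c_jig.png')
crop(sc,180,210,100,50,8,'c_sboard.png')
crop(sc,230,160,150,170,4,'c_sjig.png')
E
```

```text
(no output)
```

View pics/c_board.png

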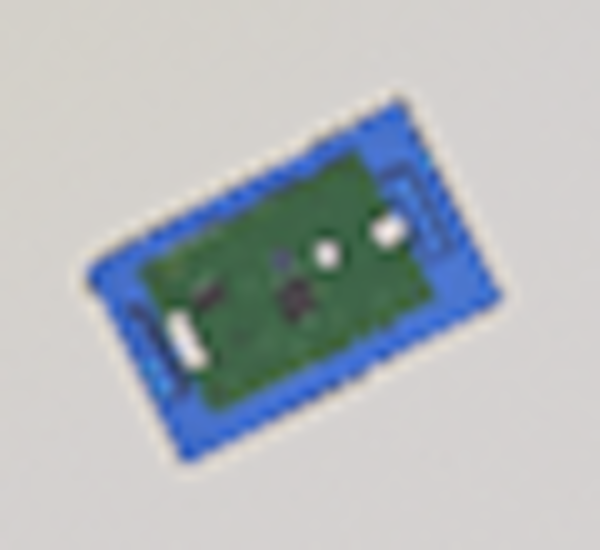

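View pics/c_jig.png

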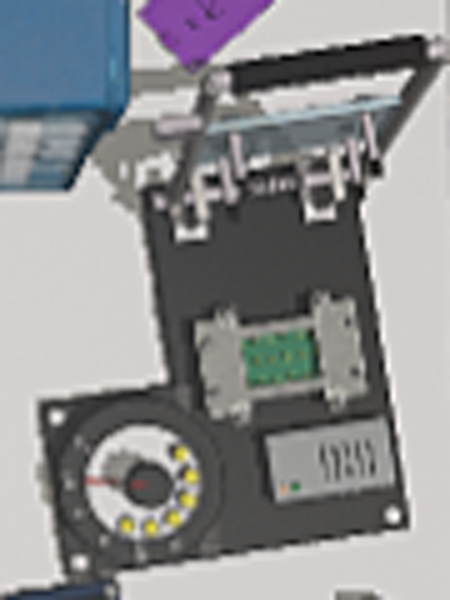

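View pics/c_sboard.png

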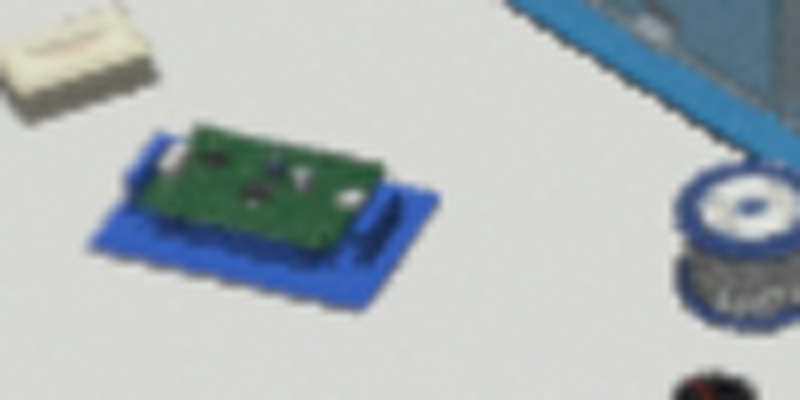

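View pics/c_sjig.png

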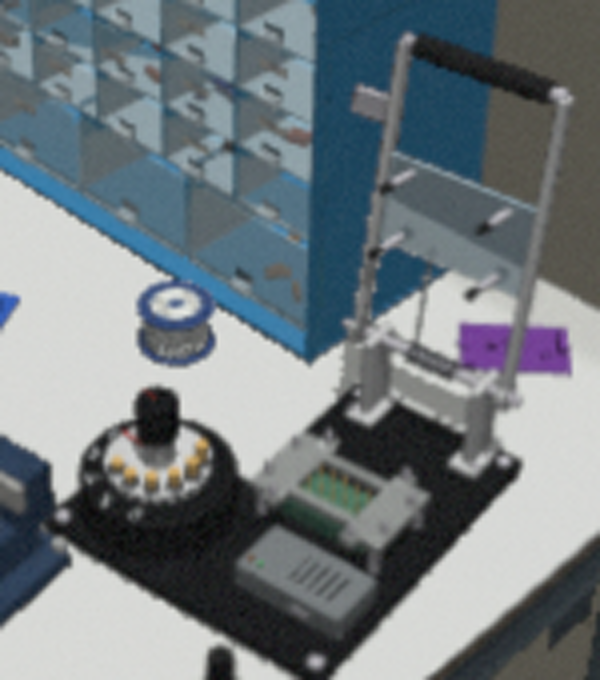

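```bash
cat > m1.py <<'E'
from h import *
import pickle
d=pickle.load(open('d0.pkl','rb')); c=d['top'][1]; 
f=c['frame']; hsv=cv2.cvtColor(f,cv2.COLOR_RGB2HSV)
m=cv2.inRange(hsv,(45,60,30),(85,255,200)); 
mm=np.zeros_like(m); mm[190:240,185:235]=m[190:240,185:235]
mm=cv2.morphologyEx(mm,cv2.MORPH_CLOSE,np.ones((5,5)))
cn=max(cv2.findContours(mm,0,2)[0],key=cv2.contourArea)
P=plane(c,cn[:,0].astype(float),0.020)
r=cv2.minAreaRect((P[:,:2]*1000).astype(np.float32)); print('board rect',r, cv2.boxPoints(r).tolist())
print('conn wide,narrow',plane(c,[(180+18.8-.5,185+34-.5),(180+38.9-.5,185+23-.5)],0.027))
b=cv2.inRange(hsv,(105,120,90),(125,255,255)); bb=np.zeros_like(b); bb[190:240,185:235]=b[190:240,185:235]
bb|=mm
cn=max(cv2.findContours(bb,0,2)[0],key=cv2.contourArea)
P=plane(c,cn[:,0].astype(float),0.005); r=cv2.minAreaRect((P[:,:2]*1000).astype(np.float32)); print('carrier',r)
# jig from crop pts (5x, offset 270,125)
j=lambda u,v:(270+u/5-.4,125+v/5-.4)
print('corners R front, L front',plane(c,[j(409,527),j(67,580),j(40,400)],0.014))
print('knob',plane(c,[j(147,484)],0.103), 'ptr', plane(c,[j(88,480)],.06))
print('handle ends',plane(c,[j(222,84),j(436,46)],0.277))
print('nest corners',plane(c,[j(195,322),j(210,420),j(352,293),j(367,393)],0.04))
E
python3 m1.py
```

```text
board rect ((485.37384033203125, 391.24029541015625), (49.190956115722656, 75.43604278564453), 25.75482749938965) [[446.8323669433594, 414.52423095703125], [479.6109313964844, 346.58184814453125], [523.915283203125, 367.95635986328125], [491.1367492675781, 435.89874267578125]]
conn wide,narrow [[0.46892987 0.42051703 0.027     ]
 [0.50146223 0.35896314 0.027     ]]
carrier ((484.95574951171875, 391.2788391113281), (67.32150268554688, 109.64201354980469), 26.900592803955078)
corners R front, L front [[ 0.42673755 -0.0454853   0.014     ]
 [ 0.39767601  0.1642186   0.014     ]
 [ 0.50771742  0.17896773  0.014     ]]
knob [[0.45959122 0.12365911 0.103     ]] ptr [[0.46044837 0.1537312  0.06      ]]
handle ends [[6.55636924e-01 1.02687186e-01 2.77000000e-01]
 [6.72482771e-01 6.35766267e-04 2.77000000e-01]]
nest corners [[ 0.5529999   0.08667901  0.04      ]
 [ 0.49428489  0.07882054  0.04      ]
 [ 0.5690108  -0.0078692   0.04      ]
 [ 0.50899184 -0.01554901  0.04      ]]
```

Board: in view the wide white connector is at crop (188,340), i.e. top (199,219), and the narrow one at (219,208). That gives a board centre near (0.485, 0.391) and a yaw of about 26.8°. Jig: nest near (0.532, 0.036), yaw about 8°. The handle ends, knob and plate corners all agree. Moving above the board.

Emit:
move_arm:
  commands:
    - [[0.9,-0.45,0],[0,0,-0.97],1]
    - [[0.9,-0.45,0],[0,0,-0.97],1]
    - [[0.9,-0.45,0],[0,0,-0.97],1]
    - [[0.9,-0.45,0],[0,0,-0.97],1]
    - [[0.9,-0.45,0],[0,0,-0.97],1]
  newtons: 40

```text
clock: 0.65
tcp_pos: [0.3465, 0.4598, 0.2501]
orientation: [-0.0, 0.468, 0.884, -0.0]
wrist_force: [-0.7, 0.3, -0.0]
finger_gap: 0.0853
```

Emit:
move_arm:
  commands:
    - [[0.9,-0.45,-0.5],[0,0,-0.97],1]
    - [[0.9,-0.45,-0.5],[0,0,0],1]
    - [[0.9,-0.45,-0.5],[0,0,0],1]
    - [[0.8,-0.4,-0.5],[0,0,0],1]
    - [[0,0,0],[0,0,0],1]

```text
clock: 1.15
tcp_pos: [0.4878, 0.3874, 0.1663]
orientation: [-0.001, 0.527, 0.85, -0.002]
wrist_force: [-0.3, -0.2, -0.2]
finger_gap: 0.0855
```

Run:
```python
from h import *
s,c=shot('wrist','w1.png'); print(env.tcp_to_tips,s['tcp_pos'],s['joint_pos'],s['clock'],tool(s)[:2,:2])
import pickle; pickle.dump((s,c),open('w1.pkl','wb'))
```

```text
0.019 [0.48778345 0.3873909  0.16628779] [ 5.42932702e-01  4.43287460e-01  2.98576582e-02  1.16197509e+00
 -1.17326405e-03  1.65260390e+00] 1.15 [[-0.444961    0.89554372]
 [ 0.89554861  0.4449508 ]]
```

View pics/w1.png

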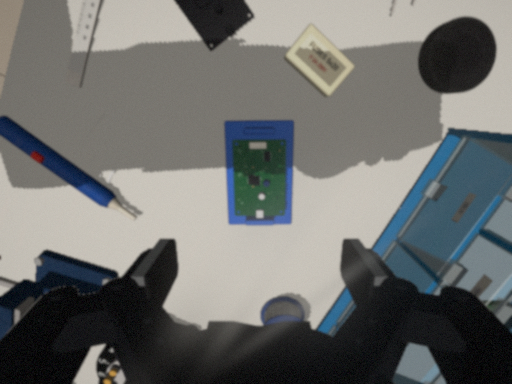

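The wrist view shows the green board at (258,178) on its carrier, wide connector at (258,145), narrow at (260,214). It looks square to the jaws. Refining the pose.

```bash
cat > mb.py <<'E'
from h import *
import pickle
s,c=pickle.load(open('w1.pkl','rb'))
hsv=cv2.cvtColor(c['frame'],cv2.COLOR_RGB2HSV)
m=cv2.inRange(hsv,(45,60,20),(85,255,200)); mm=np.zeros_like(m); mm[115:230,215:305]=m[115:230,215:305]
mm=cv2.morphologyEx(mm,cv2.MORPH_CLOSE,np.ones((9,9)))
cn=max(cv2.findContours(mm,0,2)[0],key=cv2.contourArea)
print(cv2.boundingRect(cn))
P=plane(c,cn[:,0].astype(float),0.020,s); r=cv2.minAreaRect((P[:,:2]*1000).astype(np.float32)); print(r)
print(tool(s)[:2,1], np.degrees(np.arctan2(*tool(s)[:2,1][::-1])))
E
python3 mb.py
```

```text
(233, 140, 52, 76)
((484.59307861328125, 392.3722839355469), (50.21432876586914, 76.80308532714844), 27.819705963134766)
[0.89554372 0.4449508 ] 26.4204791887253
```

Emit:
move_arm:
  commands:
    - [[-0.07,0.1,-0.9],[0,0,0.06],1]
    - [[0,0,-0.9],[0,0,0],1]
    - [[0,0,-0.9],[0,0,0],1]
    - [[0,0,-0.7],[0,0,0],1]
    - [[0,0,0],[0,0,0],0.3]
  newtons: 30

```text
clock: 1.7
tcp_pos: [0.4787, 0.3938, 0.0308]
orientation: [-0.002, 0.52, 0.854, -0.003]
wrist_force: [-0.1, -0.2, -0.6]
finger_gap: 0.073
```

Run:
```python
from h import *
s,c=shot('wrist','w2.png'); print(s['tcp_pos'],s['finger_gap'],s['wrist_force'])
```

```text
[0.47865031 0.39377074 0.03075134] 0.07297781808937007 [-0.0536404  -0.22406945 -0.59073254]
```

View pics/w2.png

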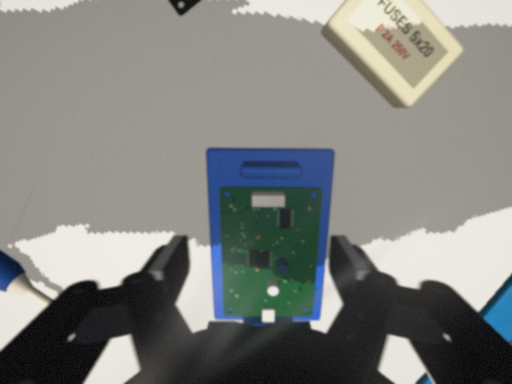

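Emit:
move_arm:
  commands:
    - [[0.07,-0.09,0],[0,0,0],0.5]
    - [[0,0,0],[0,0,0],0.5]
    - [[0,0,0],[0,0,0],0.5]

```text
clock: 2.05
tcp_pos: [0.4867, 0.3918, 0.0364]
orientation: [0.001, 0.521, 0.854, 0.002]
wrist_force: [0.5, -0.2, -0.2]
finger_gap: 0.0642
```

Run:
```python
from h import *
s,c=shot('wrist','w3.png'); print(s['tcp_pos'],s['finger_gap'],s['wrist_force'],np.degrees(np.arctan2(*tool(s)[:2,1][::-1])))
hsv=cv2.cvtColor(c['frame'],cv2.COLOR_RGB2HSV)
m=cv2.inRange(hsv,(45,60,20),(85,255,200)); mm=np.zeros_like(m); mm[180:325,205:340]=m[180:325,205:340]
mm=cv2.morphologyEx(mm,cv2.MORPH_CLOSE,np.ones((9,9)))
cn=max(cv2.findContours(mm,0,2)[0],key=cv2.contourArea)
P=plane(c,cn[:,0].astype(float),0.020,s); print(cv2.minAreaRect((P[:,:2]*1000).astype(np.float32)))
```

```text
[0.48671116 0.39183925 0.03644471] 0.06420747832756069 [ 0.50116494 -0.17426169 -0.17192768] 27.19214865356806
((485.8796081542969, 390.76446533203125), (51.264801025390625, 75.45840454101562), 26.916309356689453)
```

View pics/w3.png

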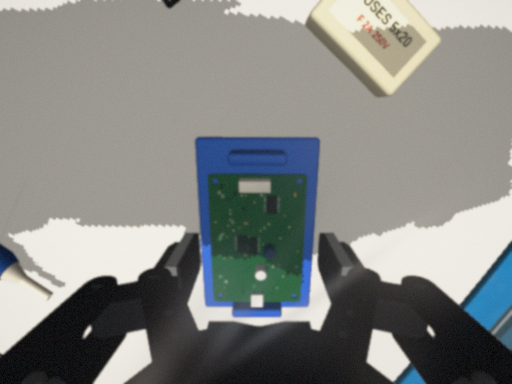

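Emit:
move_arm:
  commands:
    - [[0,0,0],[0,0,0],0.5]
    - [[0,0,0],[0,0,0],0.5]

```text
clock: 2.3
tcp_pos: [0.4856, 0.3912, 0.0348]
orientation: [0.0, 0.521, 0.854, 0.0]
wrist_force: [-0.3, -0.5, -0.0]
finger_gap: 0.0641
```

Run:
```python
from h import *
for i in range(3):
  s=env.get_state(); print(s['clock'],s['tcp_pos'],s['qvel'].round(3),s['finger_gap'])
  eyes.read_camera('top')
```

```text
2.3 [0.48564531 0.39121754 0.03479997] [ 0.     0.005 -0.003 -0.     0.001 -0.   ] 0.06412613171819959
2.35 [0.48553819 0.39116138 0.03459636] [-0.     0.004 -0.002  0.     0.    -0.   ] 0.06426845892347115
2.4 [0.48545751 0.39114502 0.03448887] [ 0.002  0.004 -0.002 -0.001  0.002  0.002] 0.06387631020486562
```

Emit:
move_arm:
  commands:
    - [[0,0,-0.1],[0,0,0],0.4]
    - [[0,0,0],[0,0,0],0]
    - [[0,0,0],[0,0,0],-1]
    - [[0,0,0],[0,0,0],-1]
    - [[0,0,0],[0,0,0],-1]
  newtons: 30

```text
clock: 2.95
tcp_pos: [0.4853, 0.3911, 0.0302]
orientation: [-0.0, 0.521, 0.854, -0.0]
wrist_force: [-0.4, 0.3, -0.4]
finger_gap: 0.0506
```

Emit:
move_arm:
  commands:
    - [[0,0,0.1],[0,0,0],-1]
    - [[0,0,0.3],[0,0,0],-1]
    - [[0,0,0.6],[0,0,0],-1]
    - [[0,0,0.6],[0,0,0],-1]
    - [[0,0,0.6],[0,0,0],-1]

```text
clock: 3.45
tcp_pos: [0.4855, 0.3912, 0.1203]
orientation: [0.0, 0.521, 0.854, 0.0]
wrist_force: [0.4, -0.4, 0.0]
finger_gap: 0.0504
```

Run:
```python
from h import *
s,c=shot('wrist','w4.png'); print(s['tcp_pos'],s['finger_gap'],s['wrist_force'])
```

```text
[0.48554257 0.39123986 0.12033216] 0.05042042369901161 [ 0.40411655 -0.42341762  0.04644738]
```

View pics/w4.png

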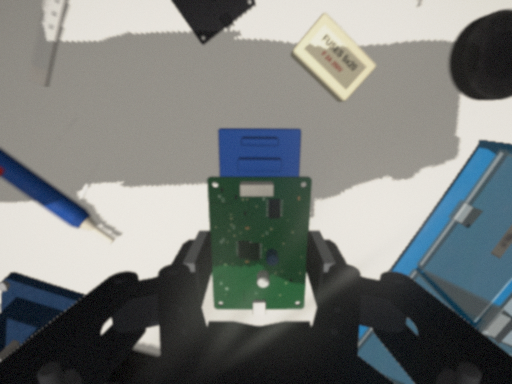

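Holding the board square with the wide connector outward. Carrying it to the nest.

Emit:
move_arm:
  commands:
    - [[0,-0.5,0.5],[0,0,0],-1]
    - [[0.12,-0.9,0.5],[0,0,-0.47],-1]
    - [[0.12,-0.9,0],[0,0,-0.47],-1]
    - [[0.12,-0.9,0],[0,0,-0.47],-1]
    - [[0.12,-0.9,0],[0,0,-0.47],-1]

```text
clock: 4.0
tcp_pos: [0.505, 0.226, 0.1596]
orientation: [0.001, 0.629, 0.777, 0.001]
wrist_force: [0.5, -0.6, 0.1]
finger_gap: 0.0506
```

Emit:
move_arm:
  commands:
    - [[0.12,-0.9,0],[0,0,-0.48],-1]
    - [[0.12,-0.9,0],[0,0,0],-1]
    - [[0.12,-0.9,0],[0,0,0],-1]
    - [[0.12,-0.8,0],[0,0,0],-1]
    - [[0.12,-0.7,0],[0,0,0],-1]

```text
clock: 4.5
tcp_pos: [0.5289, 0.0574, 0.1593]
orientation: [0.001, 0.654, 0.756, 0.0]
wrist_force: [0.3, 0.4, -0.8]
finger_gap: 0.0504
```

Emit:
move_arm:
  commands:
    - [[0.1,-0.5,0],[0,0,0],-1]
    - [[0,0,0],[0,0,0],-1]
    - [[0,0,0],[0,0,0],-1]
    - [[0,0,0],[0,0,0],-1]

```text
clock: 4.9
tcp_pos: [0.5325, 0.0399, 0.1587]
orientation: [0.0, 0.654, 0.757, 0.0]
wrist_force: [-0.2, 0.7, 0.2]
finger_gap: 0.0504
```

Run:
```python
from h import *
import pickle
s,c=shot('wrist','w5.png'); print(s['clock'],s['tcp_pos'],s['finger_gap'],s['wrist_force'],np.degrees(np.arctan2(*tool(s)[:2,1][::-1])))
s2,t=shot('top','t5.png'); _,q=shot('scene','s5.png')
pickle.dump((s,c,t,q),open('w5.pkl','wb'))
crop(t,250,125,120,120,5,'t5c.png')
```

```text
4.9 [0.53248847 0.03985312 0.15866203] 0.05043647047487823 [-0.17364558  0.6842902   0.15238476] 8.36347504399188
```

View pics/w5.png

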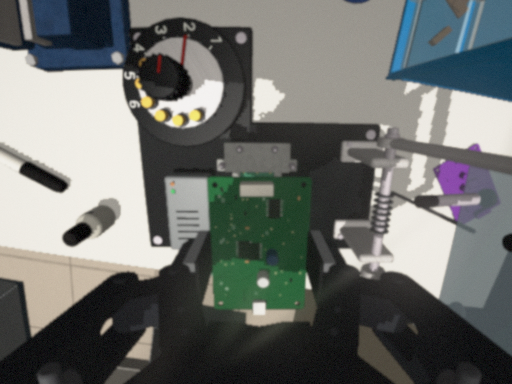

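View pics/s5.png

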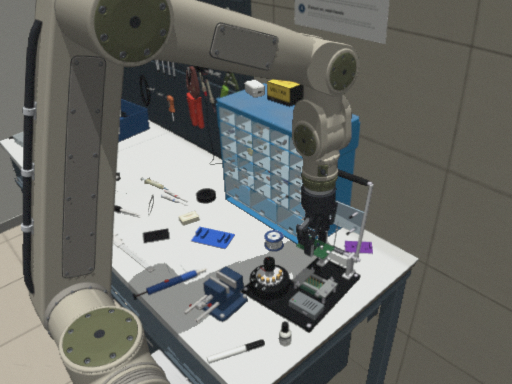

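The wrist view shows the red pointer at 2, with numbers 1–6 running anticlockwise (5 at (129,76)). So the turn is +3 clicks, or 90°. Refining the jig pose from this close view.

Run:
```python
from h import *
import pickle
s,c,t,q=pickle.load(open('w5.pkl','rb'))
crop(c,115,0,150,150,4,'w5a.png'); crop(c,205,100,200,140,4,'w5b.png'); crop(c,120,140,120,140,4,'w5c.png')
```

```text
(no output)
```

View pics/w5a.png

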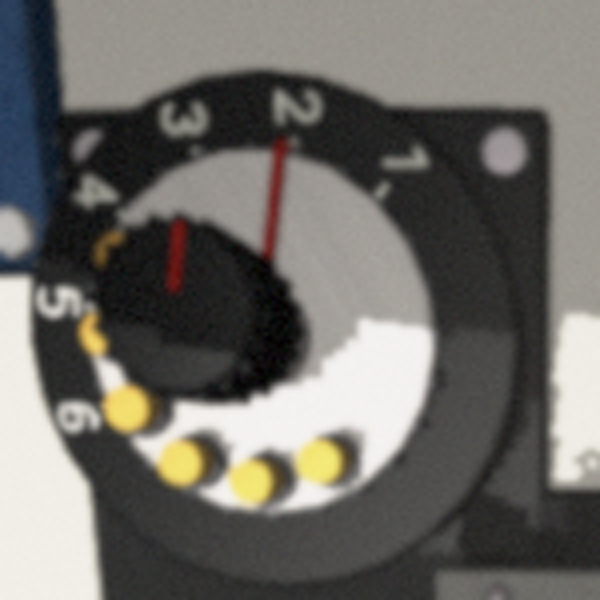

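View pics/w5b.png

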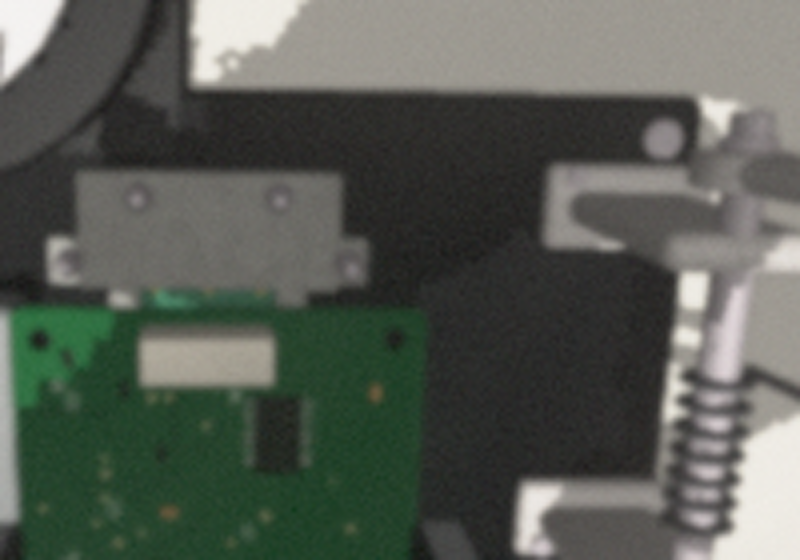

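View pics/w5c.png

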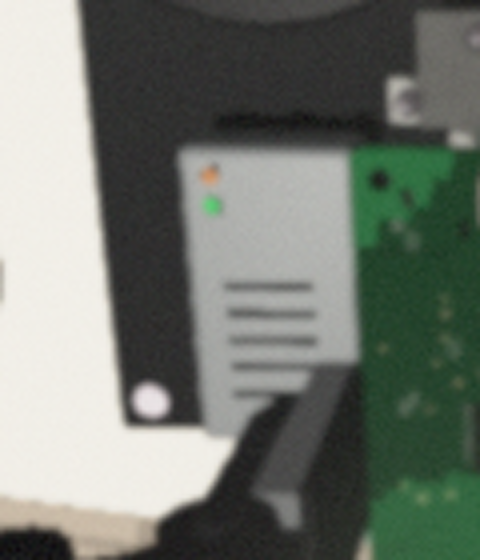

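```bash
cat > mj.py <<'E'
from h import *
import pickle
s,c,t,q=pickle.load(open('w5.pkl','rb'))
B=lambda u,v:(205+u/4-.375,100+v/4-.375)
A=lambda u,v:(115+u/4-.375,0+v/4-.375)
C=lambda u,v:(120+u/4-.375,140+v/4-.375)
obs=[((15,44.5),B(280,200),.049),((-15,44.5),B(137,199),.049),((30.5,30),B(352,263),.049),((-30.5,30),B(68,262),.049),
((-5,66),B(187,90),.014),((118,66),B(697,96),.014),((-5,148),A(547,110),.014),((-115,-66),C(126,424),.014),
((-86,18),C(182,150),.034),((-60,96),A(190,312),.103)]
J=np.array([o[0] for o in obs])/1000.
W=np.array([plane(c,[o[1]],o[2],s)[0][:2] for o in obs])
def fit(i):
    a=J[i]-J[i].mean(0); b=W[i]-W[i].mean(0)
    th=np.arctan2((a[:,0]*b[:,1]-a[:,1]*b[:,0]).sum(),(a*b).sum())
    R=np.array([[np.cos(th),-np.sin(th)],[np.sin(th),np.cos(th)]]); tr=W[i].mean(0)-R@J[i].mean(0)
    return th,R,tr
for nm,i in (('all',np.arange(10)),('pins',np.arange(4)),('plate',np.arange(4,8))):
    th,R,tr=fit(i); print(nm,np.degrees(th).round(2),tr.round(4),'resid mm',((W-(J@R.T+tr))*1000).round(1)[i].tolist())
bz=s['tcp_pos'][2]-.0102
e=plane(c,[B(12,310),B(427,310)],bz,s); print('board end corners',e, 'len',np.linalg.norm(e[0]-e[1]))
n=plane(c,[B(207,358)],bz+.005,s); print('wide conn',n)
print('tcp yaw',np.degrees(np.arctan2(*tool(s)[:2,1][::-1])))
d=e[1]-e[0]; y=np.degrees(np.arctan2(d[1],d[0])); print('board yaw',y)
yd=np.array([-np.sin(np.radians(y)),np.cos(np.radians(y))]); print('board origin',e.mean(0)[:2]-.040*yd)
E
python3 mj.py
```

```text
all 8.0 [0.5311 0.0357] resid mm [[-0.2, -0.1], [-0.3, -0.1], [-0.1, 1.0], [0.1, 0.9], [-0.6, -0.5], [-2.0, -0.8], [-0.4, -1.0], [0.4, 1.9], [1.0, -1.3], [1.9, -0.1]]
pins 8.19 [0.5311 0.0362] resid mm [[-0.0, -0.6], [-0.2, -0.5], [0.0, 0.5], [0.2, 0.6]]
plate 7.89 [0.5303 0.0356] resid mm [[0.0, -0.4], [-1.4, -0.5], [0.0, -1.0], [1.3, 1.8]]
board end corners [[0.50096656 0.07568423 0.14846203]
 [0.55243679 0.08320935 0.14846203]] len 0.052017420156684514
wide conn [[0.52587694 0.07442726 0.15346203]]
tcp yaw 8.36347504399188
board yaw 8.317899758554052
board origin [0.53248829 0.03986757]
```

Pose fits agree: jig yaw 8.1°, nest (0.5311, 0.0358); board origin (0.5325, 0.0399), yaw 8.3°. Correcting and going down to just above the pins.

Emit:
move_arm:
  commands:
    - [[-0.035,-0.1,-0.5],[0,0,-0.025],-1]
    - [[0,0,-0.7],[0,0,0],-1]
    - [[0,0,-0.6],[0,0,0],-1]
    - [[0,0,-0.27],[0,0,0],-1]
    - [[0,0,0],[0,0,0],-1]

```text
clock: 5.55
tcp_pos: [0.5298, 0.0357, 0.0741]
orientation: [-0.001, 0.655, 0.756, -0.001]
wrist_force: [-0.3, -0.1, -0.4]
finger_gap: 0.0505
```

Emit:
move_arm:
  commands:
    - [[0,0,0],[0,0,0],-1]
    - [[0,0,0],[0,0,0],-1]

```text
clock: 5.75
tcp_pos: [0.5323, 0.0352, 0.0768]
orientation: [0.001, 0.655, 0.756, 0.001]
wrist_force: [-0.9, -0.4, 0.6]
finger_gap: 0.0509
```

Run:
```python
from h import *
import pickle
s,c=shot('wrist','w6.png'); print(s['clock'],s['tcp_pos'],s['wrist_force'])
pickle.dump((s,c),open('w6.pkl','wb'))
crop(c,170,130,170,130,4,'w6a.png')
crop(c,190,240,150,90,5,'w6b.png')
```

```text
5.75 [0.53233277 0.03521369 0.07683203] [-0.86184235 -0.37050621  0.63860267]
```

View pics/w6a.png

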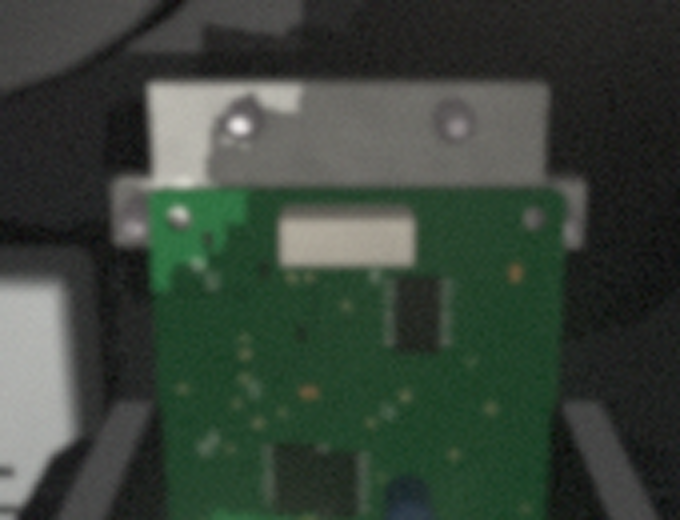

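View pics/w6b.png

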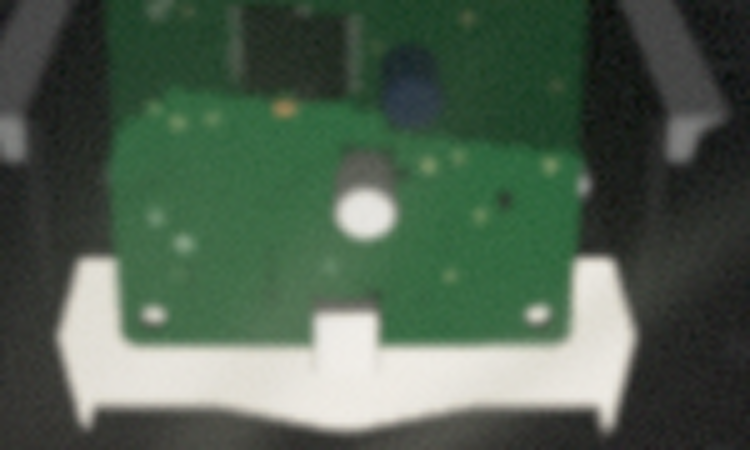

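Run:
```python
from h import *
import pickle
s,c=pickle.load(open('w6.pkl','rb'))
A=lambda u,v:(170+u/4-.375,130+v/4-.375)
p=plane(c,[A(240,123),A(457,124)],.049,s); e=plane(c,[A(149,189),A(566,189)],s['tcp_pos'][2]-.0102,s)
print(p,e,np.linalg.norm(p[0]-p[1]),np.linalg.norm(e[0]-e[1]))
th=np.radians(8.1); xd=np.array([np.cos(th),np.sin(th)]);yd=np.array([-xd[1],xd[0]])
for nm,q,o in(('nest',p,.0445),('board',e,.040)):
    d=q[1]-q[0]; m=q.mean(0)[:2]; print(nm,np.degrees(np.arctan2(d[1],d[0])),m-o*yd)
print(s['tcp_pos'],env.get_state()['tcp_pos'])
```

```text
[[0.50959632 0.07784852 0.049     ]
 [0.53949233 0.08194588 0.049     ]] [[0.50060307 0.07125695 0.06663203]
 [0.55233004 0.07858779 0.06663203]] 0.030175481402056826 0.05224386085300175
nest 7.803983380900993 [0.53081443 0.03584114]
board 8.06634336677053 [0.5321026  0.03532142]
[0.53233277 0.03521369 0.07683203] [0.53234453 0.03514965 0.07686264]
```

Emit:
move_arm:
  commands:
    - [[0,0,-0.2],[0,0,0],-1]
    - [[0,0,0],[0,0,0],-1]
    - [[0,0,0],[0,0,0],-1]
    - [[0,0,0],[0,0,0],-1]
    - [[0,0,0],[0,0,0],-1]

```text
clock: 6.3
tcp_pos: [0.5313, 0.0351, 0.0676]
orientation: [0.0, 0.655, 0.755, 0.0]
wrist_force: [-0.1, -0.5, -1.2]
finger_gap: 0.0507
```

Emit:
move_arm:
  commands:
    - [[-0.01,0.02,-0.08],[0,0,0],-1]
    - [[0,0,-0.08],[0,0,0],-1]
    - [[0,0,-0.08],[0,0,0],-1]
    - [[0,0,-0.08],[0,0,0],-1]
    - [[0,0,0],[0,0,0],-1]

```text
clock: 6.8
tcp_pos: [0.5303, 0.0359, 0.054]
orientation: [-0.0, 0.655, 0.755, -0.0]
wrist_force: [-0.1, -0.1, 0.5]
finger_gap: 0.0508
```

Emit:
move_arm:
  commands:
    - [[0,0,0],[0,0,0],-1]
    - [[0,0,0],[0,0,0],-1]
    - [[0,0,0],[0,0,0],-1]

```text
clock: 7.1
tcp_pos: [0.531, 0.0359, 0.0549]
orientation: [0.0, 0.655, 0.755, 0.0]
wrist_force: [0.6, 0.4, -1.4]
finger_gap: 0.0505
```

Run:
```python
from h import *
import pickle
s,c=shot('wrist','w7.png'); print(s['clock'],s['tcp_pos'],s['wrist_force'])
crop(c,170,150,170,180,4,'w7a.png')
```

```text
7.1 [0.53099835 0.03591622 0.05487745] [ 0.62574164  0.39435049 -1.35017489]
```

View pics/w7a.png

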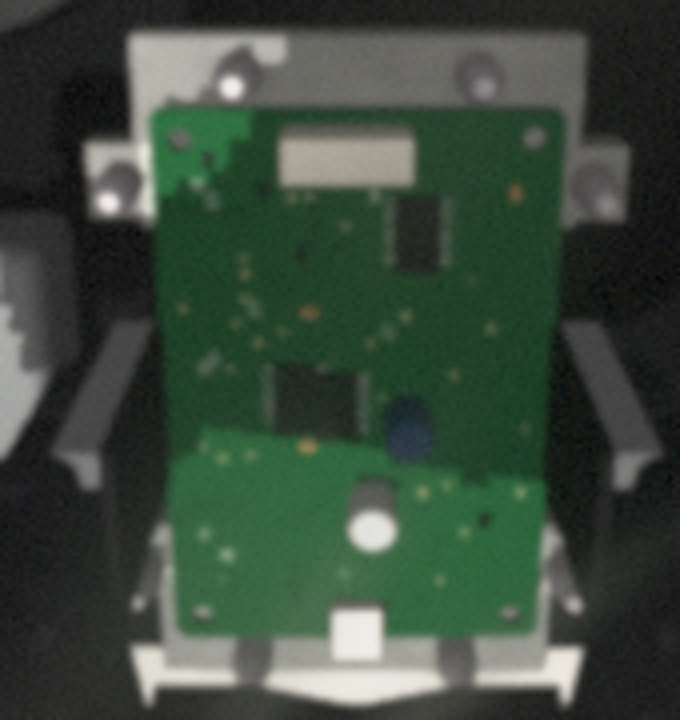

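The board sits between all eight pins. Lowering the last 2 mm and releasing with a small opening to stay clear of the flashing unit.

Emit:
move_arm:
  commands:
    - [[0,0,-0.05],[0,0,0],-1]
    - [[0,0,0],[0,0,0],-1]
    - [[0,0,0],[0,0,0],-1]
    - [[0,0,0],[0,0,0],0.35]
    - [[0,0,0],[0,0,0],0.35]

```text
clock: 7.65
tcp_pos: [0.5307, 0.0359, 0.0526]
orientation: [-0.0, 0.655, 0.755, -0.0]
wrist_force: [0.2, -0.5, 0.1]
finger_gap: 0.0578
```

Emit:
move_arm:
  commands:
    - [[0,0,0.1],[0,0,0],0.35]
    - [[0,0,0.3],[0,0,0],0.35]
    - [[0,0,0.7],[0,0,0],0.35]
    - [[0,0,0.8],[0,0,0],0.35]
    - [[0,0,0.7],[0,0,0],0.35]

```text
clock: 8.15
tcp_pos: [0.531, 0.0359, 0.1591]
orientation: [0.001, 0.655, 0.755, 0.0]
wrist_force: [1.1, -0.8, -0.2]
finger_gap: 0.0576
```

Run:
```python
from h import *
import pickle
s,c=shot('wrist','w8.png'); print(s['clock'],s['tcp_pos'],s['finger_gap'],s['wrist_force'])
pickle.dump((s,c),open('w8.pkl','wb'))
crop(c,190,140,150,190,4,'w8a.png')
```

```text
8.15 [0.53102623 0.03592023 0.15913697] 0.057570191652515854 [ 1.10358841 -0.83065735 -0.20342584]
```

View pics/w8.png

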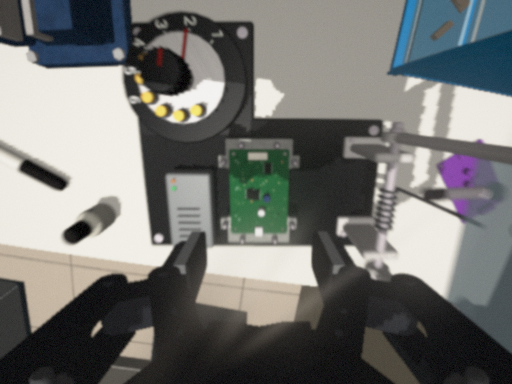

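View pics/w8a.png

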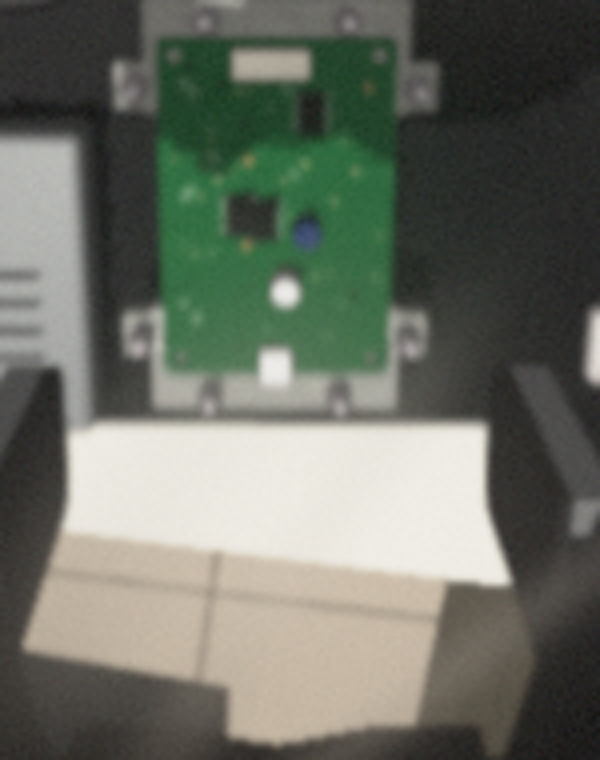

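Board seated: it lies flat between the pins, wide connector left at (258,157). Now over the turret knob.

Emit:
move_arm:
  commands:
    - [[-0.6,0.73,0],[0,0,0],0]
    - [[-0.6,0.72,0],[0,0,0],0]
    - [[-0.6,0.72,0],[0,0,0],0]
    - [[0,0,0],[0,0,0],0]
    - [[0,0,0],[0,0,0],0]

```text
clock: 8.7
tcp_pos: [0.4589, 0.1232, 0.1576]
orientation: [0.001, 0.655, 0.756, 0.001]
wrist_force: [0.8, -0.4, -0.2]
finger_gap: 0.0427
```

Emit:
move_arm:
  commands:
    - [[0,0,0],[0,0,0],0]
    - [[0,0,0],[0,0,0],0]

```text
clock: 8.9
tcp_pos: [0.4598, 0.122, 0.157]
orientation: [0.0, 0.656, 0.755, 0.0]
wrist_force: [-0.0, -0.4, -0.3]
finger_gap: 0.0429
```

Run:
```python
from h import *
import pickle
s,c=shot('wrist','w9.png'); print(s['clock'],s['tcp_pos'],s['finger_gap'],s['joint_pos'])
pickle.dump((s,c),open('w9.pkl','wb'))
crop(c,180,190,150,140,5,'w9a.png')
print(proj(c,[[.4588,.1228,.103],[.4588,.1228,.09]],s))
_,t=shot('top'); crop(t,260,190,80,60,8,'t9.png')
```

```text
8.9 [0.45984615 0.122029   0.15697787] 0.042888779929239174 [ 9.05452845e-02  1.74031316e-01 -3.72138178e-01  1.02365361e+00
 -1.81042553e-04  1.52091744e+00]
[[257.86854706 217.7344604 ]
 [257.90178021 211.20963246]]
```

View pics/w9a.png

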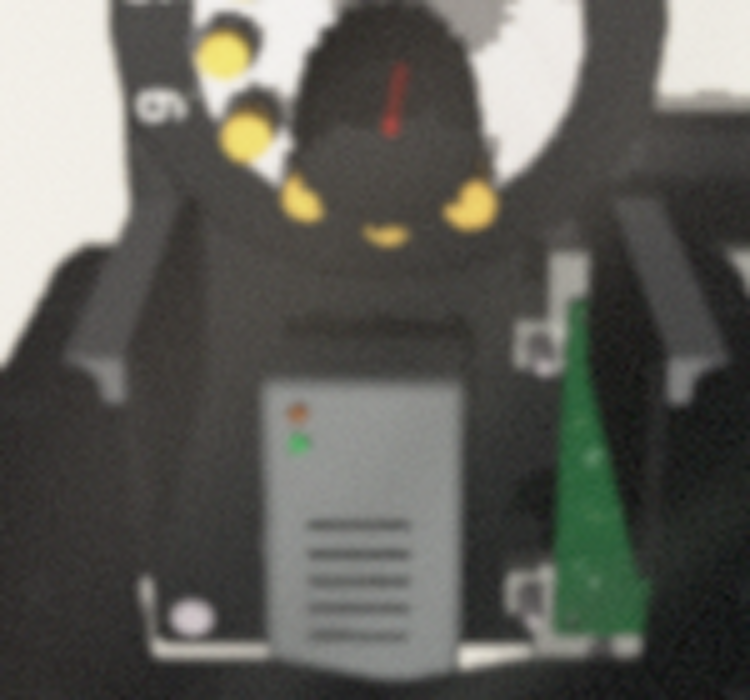

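The knob centre is at about (258,216), matching the predicted projection (257.9,217.7). Going down and gripping.

Emit:
move_arm:
  commands:
    - [[-0.01,0.01,-0.5],[0,0,0],0]
    - [[0,0,-0.6],[0,0,0],0]
    - [[0,0,-0.4],[0,0,0],0]
    - [[0,0,0],[0,0,0],0]
    - [[0,0,0],[0,0,0],0]

```text
clock: 9.5
tcp_pos: [0.4586, 0.1228, 0.0967]
orientation: [-0.0, 0.656, 0.755, -0.0]
wrist_force: [0.2, 0.4, -0.3]
finger_gap: 0.0427
```

Emit:
move_arm:
  commands:
    - [[0,0,0],[0,0,0],0]
    - [[0,0,0],[0,0,0],-0.3]
    - [[0,0,0],[0,0,0],-1]
    - [[0,0,0],[0,0,0],-1]
    - [[0,0,0],[0,0,0],-1]
  newtons: 30

```text
clock: 10.0
tcp_pos: [0.4585, 0.1231, 0.0979]
orientation: [0.0, 0.655, 0.755, 0.0]
wrist_force: [-1.8, -0.9, 5.0]
finger_gap: 0.0249
```

Run:
```python
from h import *
s,c=shot('wrist','w10.png'); print(s['clock'],s['tcp_pos'],s['finger_gap'],s['wrist_force'],s['ft_torque'],np.degrees(np.arctan2(*tool(s)[:2,1][::-1])))
```

```text
10.0 [0.45853039 0.1230504  0.09788045] 0.024933424939704442 [-1.82977306 -0.8857801   5.00297429] [-0.19643978  0.46671508  0.00079108] 8.122727875265708
```

View pics/w10.png

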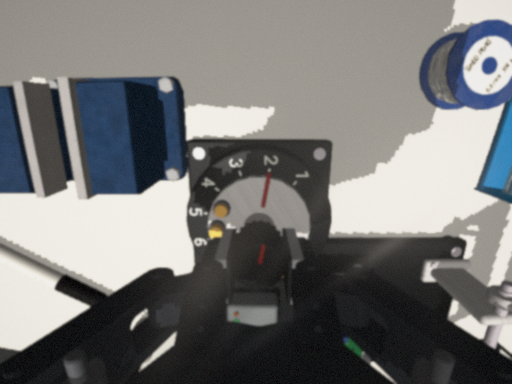

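Emit:
move_arm:
  commands:
    - [[0,0,0],[0,0,0.6],-1]
    - [[0,0,0],[0,0,0.8],-1]
    - [[0,0,0],[0,0,0.8],-1]
    - [[0,0,0],[0,0,0.8],-1]
    - [[0,0,0],[0,0,0.8],-1]

```text
clock: 10.55
tcp_pos: [0.4581, 0.1229, 0.0978]
orientation: [0.0, 0.432, 0.902, -0.0]
wrist_force: [-3.6, -1.7, 7.5]
finger_gap: 0.025
```

Emit:
move_arm:
  commands:
    - [[0,0,0],[0,0,0.8],-1]
    - [[0,0,0],[0,0,0.8],-1]
    - [[0,0,0],[0,0,0.8],-1]
    - [[0,0,0],[0,0,0.8],-1]
    - [[0,0,0],[0,0,0.8],-1]

```text
clock: 11.05
tcp_pos: [0.4579, 0.1226, 0.0979]
orientation: [-0.0, 0.167, 0.986, -0.001]
wrist_force: [-4.3, -4.0, 7.0]
finger_gap: 0.025
```

Emit:
move_arm:
  commands:
    - [[0,0,0],[0,0,0.8],-1]
    - [[0,0,0],[0,0,0.8],-1]
    - [[0,0,0],[0,0,0.8],-1]
    - [[0,0,0],[0,0,0.8],-1]
    - [[0,0,0],[0,0,0.25],-1]

```text
clock: 11.55
tcp_pos: [0.4578, 0.1223, 0.0978]
orientation: [-0.0, -0.072, 0.997, -0.001]
wrist_force: [-3.4, -5.0, 8.1]
finger_gap: 0.0254
```

Emit:
move_arm:
  commands:
    - [[0,0,0],[0,0,0],-1]
    - [[0,0,0],[0,0,0],-1]

```text
clock: 11.75
tcp_pos: [0.4578, 0.1222, 0.0978]
orientation: [-0.0, -0.071, 0.998, -0.001]
wrist_force: [-4.6, -4.7, 7.2]
finger_gap: 0.025
```

Run:
```python
from h import *
s,c=shot('wrist','w11.png'); print(s['clock'],s['tcp_pos'],s['finger_gap'],s['wrist_force'],s['ft_torque'],np.degrees(np.arctan2(*tool(s)[:2,1][::-1])))
```

```text
11.75 [0.45782521 0.12223404 0.09784408] 0.02503174369269262 [-4.60260915 -4.6555869   7.23449381] [-0.75054194  0.84979    -0.00571609] 98.09420345646387
```

View pics/w11.png

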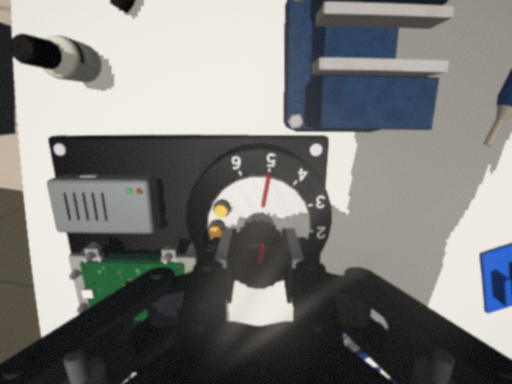

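The pointer now stands at 5 ((267,175), label 5 at (271,159)). Releasing and rising.

Emit:
move_arm:
  commands:
    - [[0,0,0],[0,0,0],0]
    - [[0,0,0],[0,0,0],0]
    - [[0,0,0.3],[0,0,0],0]
    - [[0,0,0.7],[0,0,0],0]
    - [[0,0,0.9],[0,0,0],0]

```text
clock: 12.3
tcp_pos: [0.4574, 0.1231, 0.1731]
orientation: [-0.001, -0.071, 0.997, 0.0]
wrist_force: [0.6, 0.2, -1.0]
finger_gap: 0.0425
```

Emit:
move_arm:
  commands:
    - [[0,0,0.9],[0,0,-0.9],0.3]
    - [[0,0,0.9],[0,0,-0.9],0.3]
    - [[0,0,0.9],[0,0,-0.9],0.3]
    - [[0,0,0.7],[0,0,-0.9],0.3]
    - [[0,0,0],[0,0,-0.9],0.3]

```text
clock: 12.8
tcp_pos: [0.4603, 0.1235, 0.3142]
orientation: [0.004, 0.243, 0.97, 0.002]
wrist_force: [0.9, 0.1, 0.3]
finger_gap: 0.0554
```

Run:
```python
from h import *
s,c=shot('wrist','w12.png'); print(s['clock'],s['tcp_pos'],s['wrist_force'])
```

```text
12.8 [0.46029192 0.12345413 0.31415419] [0.90636234 0.064011   0.29115589]
```

View pics/w12.png

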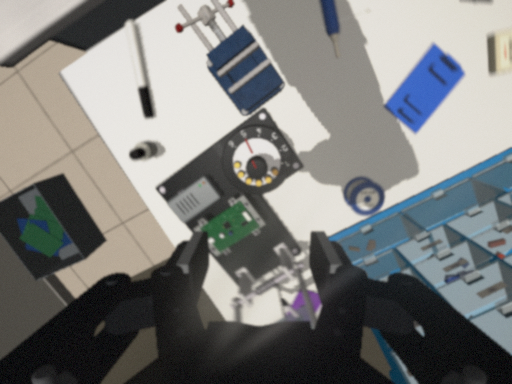

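Emit:
move_arm:
  commands:
    - [[0.6,-0.5,0.4],[0,0,-0.95],0.3]
    - [[0.8,-0.4,0.4],[0,0,-0.95],0.3]
    - [[0.8,-0.4,0.12],[0,0,-0.95],0.3]
    - [[0.8,-0.3,0],[0,0,-0.95],0.3]
    - [[0.8,-0.1,0],[0,0,-0.95],0.3]

```text
clock: 13.35
tcp_pos: [0.6115, 0.0539, 0.3459]
orientation: [0.0, 0.546, 0.838, 0.0]
wrist_force: [0.6, -0.8, -0.2]
finger_gap: 0.0554
```

Emit:
move_arm:
  commands:
    - [[0.6,0,0],[0,0,-0.95],0.3]
    - [[0.4,0,0],[0,0,-0.95],0.3]
    - [[0,0,0],[0,0,-0.1],0.3]
    - [[0,0,0],[0,0,0],0.3]
    - [[0,0,0],[0,0,0],0.3]

```text
clock: 13.85
tcp_pos: [0.6496, 0.0553, 0.3459]
orientation: [-0.0, 0.654, 0.756, -0.0]
wrist_force: [0.1, -0.6, 0.7]
finger_gap: 0.0556
```

Run:
```python
from h import *
s,c=shot('wrist','w13.png'); print(s['clock'],s['tcp_pos'],s['joint_pos'],s['finger_gap'],np.degrees(np.arctan2(*tool(s)[:2,1][::-1])),tool(s)[:3,2])
_,t=shot('scene','s13.png');_,t=shot('top','t13.png')
print(proj(c,[[.6644,.0548,.277]],s))
```

```text
13.85 [0.64956991 0.05533303 0.3458544 ] [-3.80609474e-02  4.82868273e-01  5.30749542e-01  1.61897692e+00
  3.63761755e-05  1.38800543e+00] 0.055561843095109135 8.292415740361813 [-2.97720701e-04  4.77395462e-05 -9.99999955e-01]
[[278.84746995 214.85686955]]
```

View pics/w13.png

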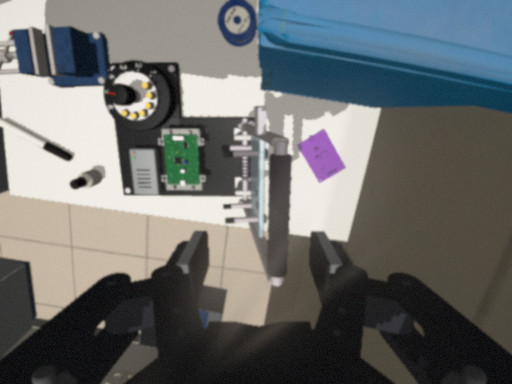

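View pics/s13.png

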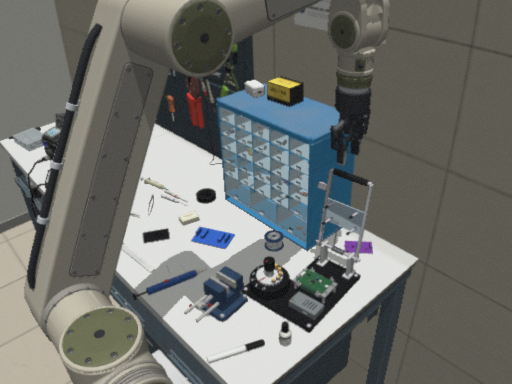

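Handle bar in view: centre (279,213), against a predicted (279,215). Centring and going down onto it.

Emit:
move_arm:
  commands:
    - [[0.37,-0.01,-0.2],[0,0,0],0.3]
    - [[0,0,-0.5],[0,0,0],0.3]
    - [[0,0,-0.5],[0,0,0],0.3]
    - [[0,0,-0.47],[0,0,0],0.3]
    - [[0,0,0],[0,0,0],0.3]

```text
clock: 14.5
tcp_pos: [0.6635, 0.0549, 0.2762]
orientation: [-0.002, 0.655, 0.756, -0.001]
wrist_force: [-0.5, 0.7, -0.3]
finger_gap: 0.0554
```

Emit:
move_arm:
  commands:
    - [[0,0,0],[0,0,0],0.3]
    - [[0,0,0],[0,0,0],0.3]

```text
clock: 14.7
tcp_pos: [0.6656, 0.0547, 0.2805]
orientation: [0.001, 0.655, 0.756, 0.001]
wrist_force: [0.0, -0.0, 0.1]
finger_gap: 0.0554
```

Run:
```python
from h import *
s,c=shot('wrist','w14.png'); print(s['clock'],s['tcp_pos'],s['wrist_force'],s['finger_gap'])
```

```text
14.7 [0.6655787  0.05473936 0.28045694] [ 0.0212037  -0.01550819  0.14835288] 0.05542334509401796
```

View pics/w14.png

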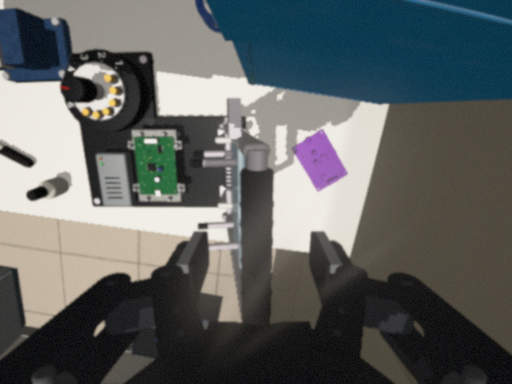

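Emit:
move_arm:
  commands:
    - [[0,0,0],[0,0,0],-0.3]
    - [[0,0,0],[0,0,0],-1]
    - [[0,0,0],[0,0,0],-1]
    - [[0,0,0],[0,0,0],-1]
    - [[0,0,0],[0,0,0],-1]
  newtons: 20

```text
clock: 15.25
tcp_pos: [0.6644, 0.0546, 0.2793]
orientation: [-0.0, 0.655, 0.755, -0.0]
wrist_force: [-5.6, -1.0, 4.8]
finger_gap: 0.0153
```

Run:
```python
from h import *
s=env.get_state(); print(s['clock'],s['tcp_pos'],s['wrist_force'],s['finger_gap'])
th=np.radians(8.1)
ph=np.concatenate([np.arange(-.17,1.50,.06),[1.52,1.55,1.581]])
x=.1-.205*np.sin(ph); z=.075+.205*np.cos(ph)
for i in range(len(ph)-1):
    dx=x[i+1]-x[i]; print(i+1,ph[i+1].round(3),(np.array([dx*np.cos(th),dx*np.sin(th),z[i+1]-z[i]])/.04).round(3), 'pos',(np.array([.531,.0358])+x[i+1]*np.array([np.cos(th),np.sin(th)])).round(4),z[i+1].round(4))
```

```text
15.25 [0.66438961 0.05455024 0.27927258] [-5.56694135 -1.00708262  4.84229156] 0.015334041996760034
1 -0.11 [-0.301 -0.043  0.043] pos [0.6523 0.0531] 0.2788
2 -0.05 [-0.303 -0.043  0.025] pos [0.6401 0.0513] 0.2797
3 0.01 [-0.304 -0.043  0.006] pos [0.628  0.0496] 0.28
4 0.07 [-0.304 -0.043 -0.012] pos [0.6158 0.0479] 0.2795
5 0.13 [-0.303 -0.043 -0.031] pos [0.6037 0.0461] 0.2783
6 0.19 [-0.3   -0.043 -0.049] pos [0.5917 0.0444] 0.2763
7 0.25 [-0.297 -0.042 -0.067] pos [0.5798 0.0427] 0.2736
8 0.31 [-0.293 -0.042 -0.085] pos [0.5681 0.0411] 0.2702
9 0.37 [-0.287 -0.041 -0.103] pos [0.5566 0.0394] 0.2661
10 0.43 [-0.28 -0.04 -0.12] pos [0.5454 0.0378] 0.2613
11 0.49 [-0.273 -0.039 -0.136] pos [0.5345 0.0363] 0.2559
12 0.55 [-0.264 -0.038 -0.153] pos [0.5239 0.0348] 0.2498
13 0.61 [-0.255 -0.036 -0.168] pos [0.5137 0.0333] 0.243
14 0.67 [-0.244 -0.035 -0.184] pos [0.504 0.032] 0.2357
15 0.73 [-0.233 -0.033 -0.198] pos [0.4947 0.0306] 0.2278
16 0.79 [-0.221 -0.031 -0.212] pos [0.4858 0.0294] 0.2193
17 0.85 [-0.208 -0.03  -0.225] pos [0.4775 0.0282] 0.2103
18 0.91 [-0.194 -0.028 -0.237] pos [0.4698 0.0271] 0.2008
19 0.97 [-0.18  -0.026 -0.248] pos [0.4626 0.0261] 0.1909
20 1.03 [-0.164 -0.023 -0.259] pos [0.456  0.0251] 0.1805
21 1.09 [-0.149 -0.021 -0.268] pos [0.4501 0.0243] 0.1698
22 1.15 [-0.133 -0.019 -0.277] pos [0.4448 0.0235] 0.1587
23 1.21 [-0.116 -0.017 -0.284] pos [0.4401 0.0229] 0.1474
24 1.27 [-0.099 -0.014 -0.291] pos [0.4362 0.0223] 0.1357
25 1.33 [-0.081 -0.012 -0.296] pos [0.4329 0.0218] 0.1239
26 1.39 [-0.064 -0.009 -0.301] pos [0.4304 0.0215] 0.1119
27 1.45 [-0.046 -0.007 -0.304] pos [0.4285 0.0212] 0.0997
28 1.52 [-0.03  -0.004 -0.357] pos [0.4273 0.021 ] 0.0854
29 1.55 [-0.005 -0.001 -0.154] pos [0.4271 0.021 ] 0.0793
30 1.581 [-0.001 -0.    -0.159] pos [0.4271 0.021 ] 0.0729
```

Emit:
move_arm:
  commands:
    - [[-0.2,-0.03,0.03],[0,0,0],-1]
    - [[-0.3,-0.043,0.03],[0,0,0],-1]
    - [[-0.304,-0.043,0.01],[0,0,0],-1]
    - [[-0.304,-0.043,0],[0,0,0],-1]
    - [[-0.304,-0.043,-0.02],[0,0,0],-1]

```text
clock: 15.75
tcp_pos: [0.6099, 0.047, 0.2817]
orientation: [0.002, 0.655, 0.755, 0.002]
wrist_force: [3.5, 0.7, -2.7]
finger_gap: 0.015
```

Emit:
move_arm:
  commands:
    - [[-0.3,-0.043,-0.04],[0,0,0],-1]
    - [[-0.3,-0.042,-0.06],[0,0,0],-1]
    - [[-0.295,-0.042,-0.08],[0,0,0],-1]
    - [[-0.29,-0.041,-0.095],[0,0,0],-1]
    - [[-0.283,-0.04,-0.113],[0,0,0],-1]

```text
clock: 16.25
tcp_pos: [0.5512, 0.0387, 0.266]
orientation: [0.001, 0.655, 0.755, 0.002]
wrist_force: [1.1, 1.9, 2.6]
finger_gap: 0.015
```

Emit:
move_arm:
  commands:
    - [[-0.276,-0.039,-0.13],[0,0,0],-1]
    - [[-0.268,-0.038,-0.147],[0,0,0],-1]
    - [[-0.259,-0.037,-0.162],[0,0,0],-1]
    - [[-0.248,-0.035,-0.178],[0,0,0],-1]
    - [[-0.237,-0.034,-0.193],[0,0,0],-1]

```text
clock: 16.75
tcp_pos: [0.4999, 0.0315, 0.2335]
orientation: [0.002, 0.655, 0.756, 0.002]
wrist_force: [2.3, 2.2, 2.7]
finger_gap: 0.015
```

Run:
```python
from h import *
s,c=shot('scene'); print(s['tcp_pos'],s['wrist_force'],s['finger_gap']); crop(c,230,130,150,190,4,'s15.png')
p=s['tcp_pos']; th=np.radians(8.1); xj=(p[0]-.531)*np.cos(th)+(p[1]-.0358)*np.sin(th); print(xj,np.hypot(xj-.1,p[2]-.075),np.arctan2(.1-xj,p[2]-.075))
```

```text
[0.499853   0.03145236 0.23350312] [2.29572486 2.218125   2.73682009] 0.014994722396797621
-0.031448852864931064 0.20591755624778335 0.6923615034434483
```

View pics/s15.png

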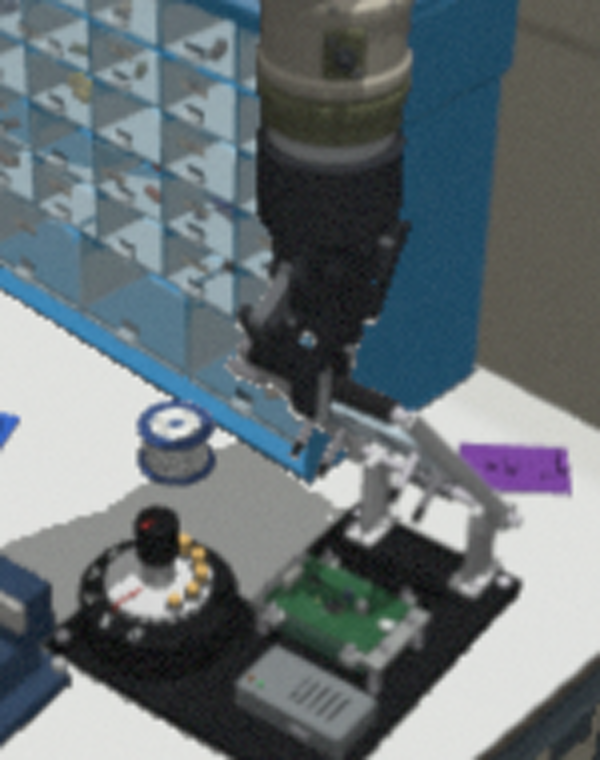

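The scene view shows the press arm coming down with the handle in the gripper; the pointer and board are unchanged. Carrying on along the arc.

Emit:
move_arm:
  commands:
    - [[-0.225,-0.032,-0.207],[0,0,0],-1]
    - [[-0.212,-0.03,-0.22],[0,0,0],-1]
    - [[-0.199,-0.028,-0.233],[0,0,0],-1]
    - [[-0.185,-0.026,-0.244],[0,0,0],-1]
    - [[-0.17,-0.024,-0.255],[0,0,0],-1]

```text
clock: 17.3
tcp_pos: [0.4602, 0.0258, 0.1872]
orientation: [0.001, 0.655, 0.755, 0.002]
wrist_force: [3.9, 3.8, 3.0]
finger_gap: 0.0148
```

Emit:
move_arm:
  commands:
    - [[-0.154,-0.022,-0.265],[0,0,0],-1]
    - [[-0.138,-0.02,-0.274],[0,0,0],-1]
    - [[-0.122,-0.017,-0.282],[0,0,0],-1]
    - [[-0.105,-0.015,-0.289],[0,0,0],-1]
    - [[-0.087,-0.012,-0.294],[0,0,0],-1]

```text
clock: 17.8
tcp_pos: [0.4352, 0.0224, 0.1303]
orientation: [0.0, 0.655, 0.755, 0.001]
wrist_force: [2.0, 3.2, 3.4]
finger_gap: 0.0154
```

```bash
cat > pa.py <<'E'
from h import *
s=env.get_state(); print(s['clock'],s['tcp_pos'],s['wrist_force'],s['finger_gap'])
p=s['tcp_pos']; th=np.radians(8.1); xj=(p[0]-.531)*np.cos(th)+(p[1]-.0358)*np.sin(th); print(xj,np.hypot(xj-.1,p[2]-.075),'phi',np.arctan2(.1-xj,p[2]-.075))
E
python3 pa.py
```

```text
17.8 [0.43521905 0.02236229 0.13027098] [2.02860174 3.19495139 3.37297664] 0.015363855453428622
-0.09671879775270326 0.2043359161920383 phi 1.2968935540436017
```

Emit:
move_arm:
  commands:
    - [[-0.06,-0.01,-0.25],[0,0,0],-1]
    - [[-0.05,-0.006,-0.25],[0,0,0],-1]
    - [[-0.035,-0.005,-0.22],[0,0,0],-1]
    - [[-0.02,-0.003,-0.15],[0,0,0],-1]
    - [[-0.01,-0.001,-0.1],[0,0,0],-1]

```text
clock: 18.3
tcp_pos: [0.4279, 0.0212, 0.0909]
orientation: [-0.0, 0.655, 0.755, 0.001]
wrist_force: [0.3, 4.4, 4.9]
finger_gap: 0.0155
```

```bash
python3 pa.py
python3 - <<'E'
from h import *
s,c=shot('wrist','w16.png')
E
```

```text
18.3 [0.42791605 0.021239   0.09090921] [0.29799706 4.36210831 4.90745336] 0.015480755499655314
-0.10410721380483526 0.20472629957817004 phi 1.493008239432077
```

View pics/w16.png

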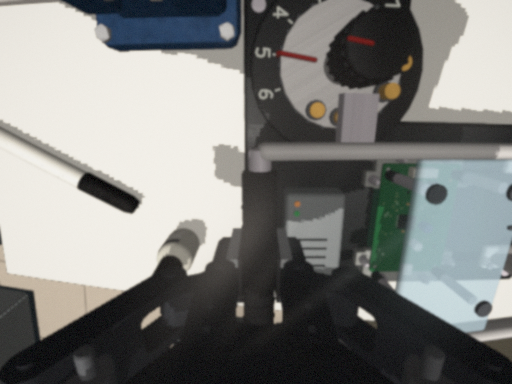

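The foot at (357,115) is coming over the screw and the pointer reads 5. Going down in small steps and watching the force.

Emit:
move_arm:
  commands:
    - [[0,0,-0.06],[0,0,0],-1]
    - [[0,0,-0.06],[0,0,0],-1]
    - [[0,0,-0.06],[0,0,0],-1]
    - [[0,0,-0.05],[0,0,0],-1]
    - [[0,0,0],[0,0,0],-1]

```text
clock: 18.85
tcp_pos: [0.4273, 0.0211, 0.0819]
orientation: [-0.0, 0.655, 0.755, -0.0]
wrist_force: [1.3, 4.6, 4.0]
finger_gap: 0.0149
```

Emit:
move_arm:
  commands:
    - [[0,0,-0.04],[0,0,0],-1]
    - [[0,0,-0.04],[0,0,0],-1]
    - [[0,0,-0.04],[0,0,0],-1]
    - [[0,0,0],[0,0,0],-1]

```text
clock: 19.25
tcp_pos: [0.4271, 0.021, 0.0773]
orientation: [-0.0, 0.655, 0.755, -0.0]
wrist_force: [-1.2, 5.2, 6.1]
finger_gap: 0.0152
```

```bash
python3 pa.py
```

```text
19.25 [0.42709551 0.02104144 0.07731492] [-1.17548095  5.20202183  6.06363988] 0.015153053268960041
-0.10494740112320695 0.20496047442979742 phi 1.559501619759762
```

Emit:
move_arm:
  commands:
    - [[0,0,-0.03],[0,0,0],-1]
    - [[0,0,-0.03],[0,0,0],-1]
    - [[0,0,0],[0,0,0],-1]

```text
clock: 19.55
tcp_pos: [0.427, 0.021, 0.075]
orientation: [-0.0, 0.655, 0.755, -0.0]
wrist_force: [-1.2, 5.0, 6.7]
finger_gap: 0.0153
```

Emit:
move_arm:
  commands:
    - [[0,0,-0.03],[0,0,0],-1]
    - [[0,0,-0.02],[0,0,0],-1]
    - [[0,0,0],[0,0,0],-1]

```text
clock: 19.85
tcp_pos: [0.427, 0.021, 0.073]
orientation: [-0.0, 0.655, 0.755, -0.0]
wrist_force: [-1.4, 4.5, 6.7]
finger_gap: 0.0151
```

Emit:
move_arm:
  commands:
    - [[0,0,-0.025],[0,0,0],-1]
    - [[0,0,0],[0,0,0],-1]
    - [[0,0,0],[0,0,0],-1]

```text
clock: 20.15
tcp_pos: [0.427, 0.021, 0.0721]
orientation: [-0.0, 0.655, 0.755, -0.0]
wrist_force: [-1.7, 3.5, 5.8]
finger_gap: 0.015
```

Emit:
move_arm:
  commands:
    - [[0,0,-0.025],[0,0,0],-1]
    - [[0,0,0],[0,0,0],-1]
    - [[0,0,0],[0,0,0],-1]

```text
clock: 20.45
tcp_pos: [0.427, 0.021, 0.0711]
orientation: [-0.0, 0.655, 0.755, -0.0]
wrist_force: [-3.0, 5.3, 8.1]
finger_gap: 0.0153
```

Emit:
move_arm:
  commands:
    - [[0,0,-0.025],[0,0,0],-1]
    - [[0,0,0],[0,0,0],-1]
    - [[0,0,0],[0,0,0],-1]

```text
clock: 20.75
tcp_pos: [0.427, 0.021, 0.0702]
orientation: [-0.0, 0.655, 0.755, -0.0]
wrist_force: [-1.8, 5.5, 7.6]
finger_gap: 0.0152
```

```bash
python3 pa.py
python3 - <<'E'
from h import *
s,c=shot('wrist','w17.png')
s,c=shot('scene','s17.png'); crop(c,230,180,150,140,5,'s17a.png')
E
```

```text
20.75 [0.42698714 0.02101236 0.07017639] [-1.80776045  5.50999689  7.62266935] 0.015210391965488096
-0.10505878499202727 0.2051155101490619 phi 1.5943150428999364
```

View pics/w17.png

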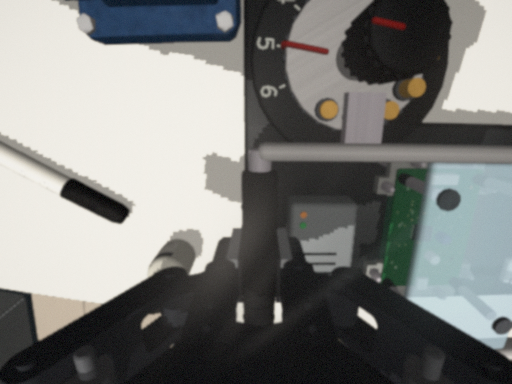

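View pics/s17a.png

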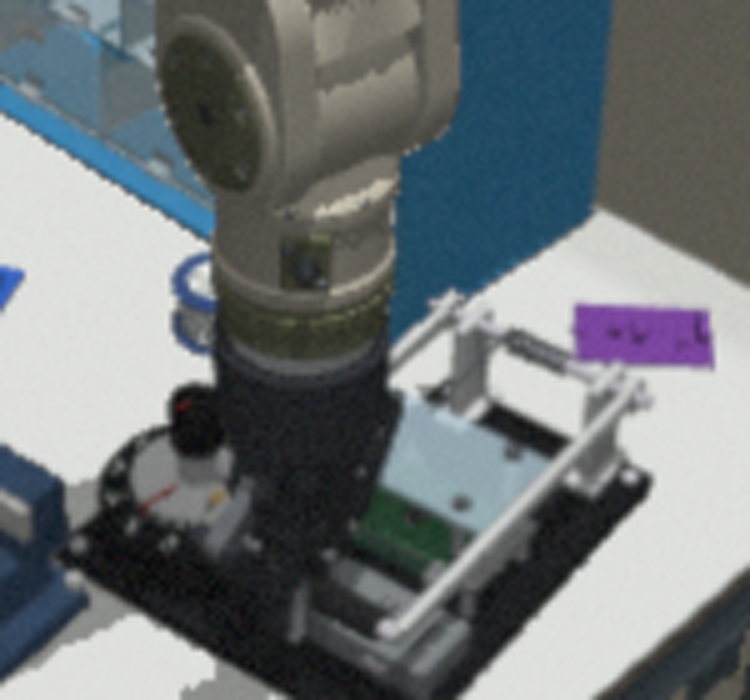

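Run:
```python
from h import *
c=eyes.read_camera('scene'); th=np.radians(8.1);R=np.array([[np.cos(th),-np.sin(th)],[np.sin(th),np.cos(th)]])
def at(x,y,z): return np.r_[R@[x,y]+[.531,.0358],z]
for ph in (1.54,1.56,1.581,1.60):
    x=.1-.205*np.sin(ph); z=.075+.205*np.cos(ph)
    print(ph,z.round(4),[((proj(c,[at(x,y,z)])[0]-[230,180])*5+2).round(1).tolist() for y in (-.055,-.060)], 'hinge',((proj(c,[at(.1,-.055,.075)])[0]-[230,180])*5+2).round(1))
s=env.get_state();w=eyes.read_camera('wrist')
crop(w,220,130,130,100,6,'w18.png')
for ph in (1.54,1.56,1.581,1.60):
    x=.1-.205*np.sin(ph); z=.075+.205*np.cos(ph); print('wrist',ph,proj(w,[at(x,.055,z),at(x,.047,z)],s).round(1).tolist())
```

```text
1.54 0.0813 [[397.4, 627.2], [406.7, 632.2]] hinge [628.7 395.2]
1.56 0.0772 [[397.0, 633.7], [406.3, 638.7]] hinge [628.7 395.2]
1.581 0.0729 [[396.7, 640.4], [405.9, 645.4]] hinge [628.7 395.2]
1.6 0.069 [[396.5, 646.3], [405.7, 651.3]] hinge [628.7 395.2]
wrist 1.54 [[260.0, 153.5], [260.0, 172.5]]
wrist 1.56 [[259.7, 152.1], [259.7, 170.5]]
wrist 1.581 [[259.7, 150.7], [259.7, 168.5]]
wrist 1.6 [[259.9, 149.6], [259.8, 166.9]]
```

View pics/w18.png

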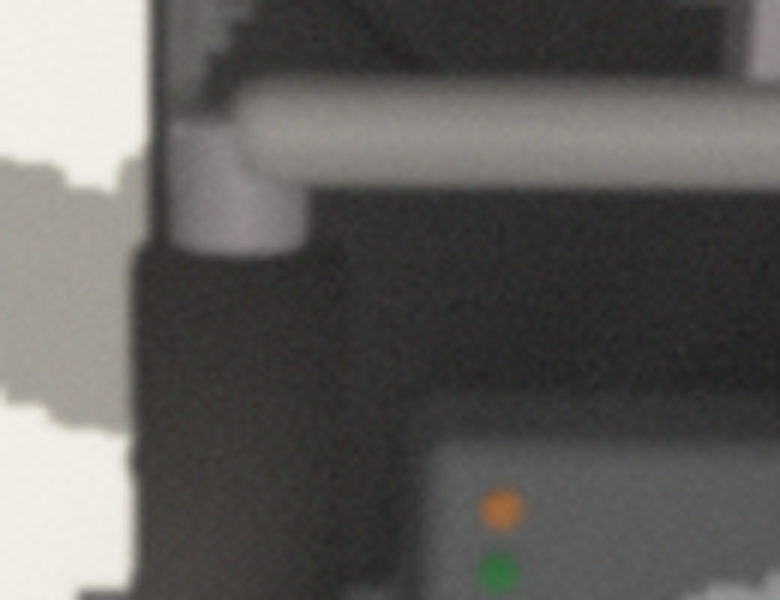

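By the views (bar end at rows 152/172 in the wrist image, scene cap at (392,628)), the bar is at about z 0.078–0.080 while the TCP is at 0.070. The bar is slipping in the 20 N grip and isn't on the stop yet. Gripping harder, then pressing on.

Emit:
move_arm:
  commands:
    - [[0,0,0],[0,0,0],-1]
    - [[0,0,0],[0,0,0],-1]
    - [[0,0,0],[0,0,0],-1]
  newtons: 90

```text
clock: 21.25
tcp_pos: [0.427, 0.021, 0.0702]
orientation: [-0.0, 0.655, 0.755, -0.0]
wrist_force: [-2.8, 5.1, 8.6]
finger_gap: 0.0132
```

Emit:
move_arm:
  commands:
    - [[0,0,-0.03],[0,0,0],-1]
    - [[0,0,0],[0,0,0],-1]
    - [[0,0,0],[0,0,0],-1]

```text
clock: 21.55
tcp_pos: [0.427, 0.021, 0.0691]
orientation: [-0.0, 0.655, 0.755, -0.0]
wrist_force: [-2.6, 5.2, 9.1]
finger_gap: 0.0137
```

Emit:
move_arm:
  commands:
    - [[0,0,-0.03],[0,0,0],-1]
    - [[0,0,0],[0,0,0],-1]
    - [[0,0,0],[0,0,0],-1]

```text
clock: 21.85
tcp_pos: [0.427, 0.021, 0.0683]
orientation: [-0.0, 0.655, 0.755, -0.0]
wrist_force: [-4.3, 4.4, 13.1]
finger_gap: 0.0136
```

```bash
cat > v.py <<'E'
from h import *
import sys
s=env.get_state();w=eyes.read_camera('wrist')
print(s['clock'],s['tcp_pos'],s['wrist_force'],s['finger_gap'])
crop(w,220,80,130,110,6,sys.argv[1])
th=np.radians(8.1);R=np.array([[np.cos(th),-np.sin(th)],[np.sin(th),np.cos(th)]])
def at(x,y,z): return np.r_[R@[x,y]+[.531,.0358],z]
for ph in (1.54,1.56,1.581,1.60):
    x=.1-.205*np.sin(ph); z=.075+.205*np.cos(ph); print('wrist',ph,((proj(w,[at(x,.055,z),at(x,.047,z)],s)-[220,80])*6+2.5).round(0).tolist())
E
python3 v.py w19.png
```

```text
21.85 [0.4270324  0.02102612 0.06830006] [-4.25127672  4.37314447 13.10236692] 0.013632615363947262
wrist 1.54 [[242.0, 448.0], [242.0, 564.0]]
wrist 1.56 [[240.0, 439.0], [240.0, 551.0]]
wrist 1.581 [[240.0, 431.0], [240.0, 539.0]]
wrist 1.6 [[241.0, 423.0], [241.0, 529.0]]
```

View pics/w19.png

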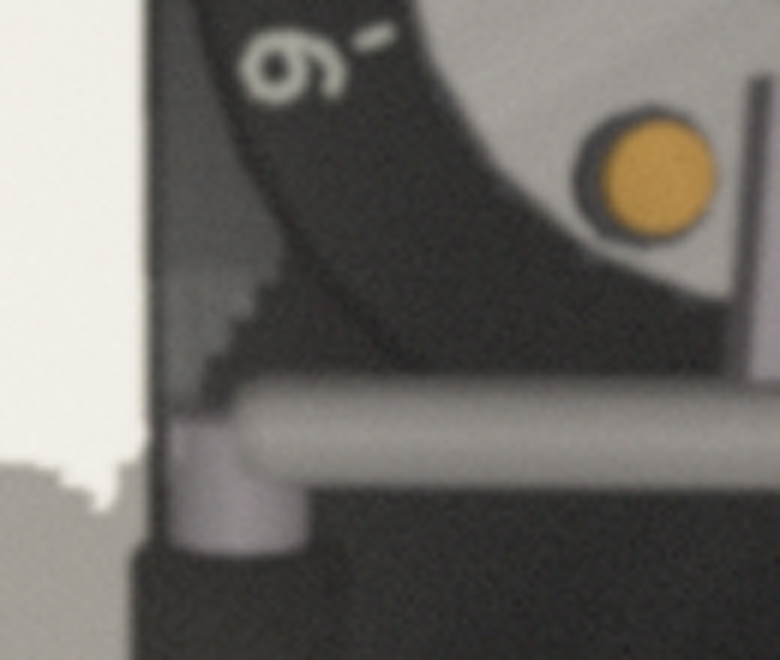

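Emit:
move_arm:
  commands:
    - [[0,0,-0.03],[0,0,0],-1]
    - [[0,0,0],[0,0,0],-1]
    - [[0,0,0],[0,0,0],-1]

```text
clock: 22.2
tcp_pos: [0.4271, 0.021, 0.0679]
orientation: [0.0, 0.655, 0.755, -0.0]
wrist_force: [-7.9, 6.2, 22.9]
finger_gap: 0.0137
```

```bash
python3 v.py w20.png
```

```text
22.2 [0.42709839 0.0209758  0.06789377] [-7.92040415  6.20172124 22.92518549] 0.013744089106422507
wrist 1.54 [[241.0, 448.0], [241.0, 564.0]]
wrist 1.56 [[240.0, 439.0], [240.0, 552.0]]
wrist 1.581 [[240.0, 431.0], [240.0, 539.0]]
wrist 1.6 [[240.0, 423.0], [240.0, 529.0]]
```

View pics/w20.png

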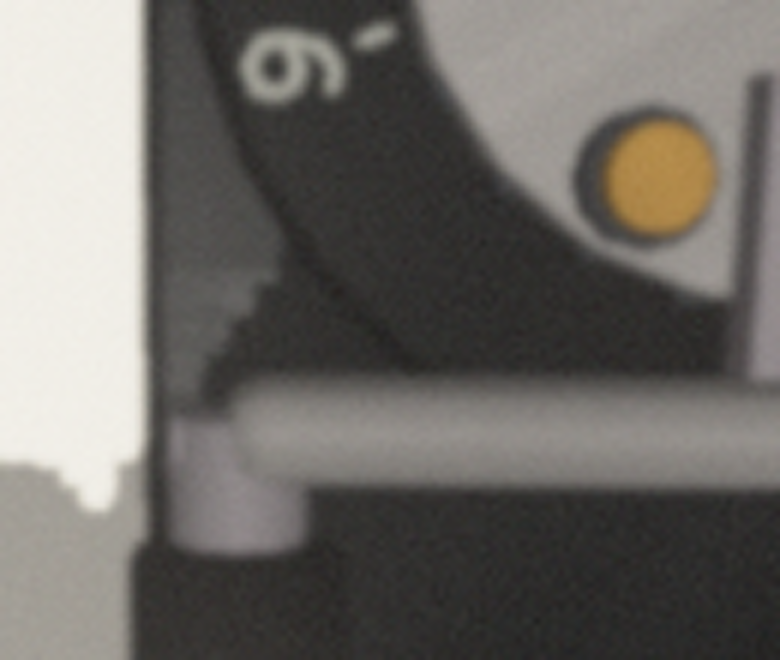

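The force rose from 9 to 23 N while the TCP stalled at 0.0679, so the arm is on the stop. Holding to check it stays.

Emit:
move_arm:
  commands:
    - [[0,0,0],[0,0,0],-1]
    - [[0,0,0],[0,0,0],-1]
    - [[0,0,0],[0,0,0],-1]
    - [[0,0,0],[0,0,0],-1]
    - [[0,0,0],[0,0,0],-1]

```text
clock: 22.75
tcp_pos: [0.4271, 0.021, 0.0679]
orientation: [0.0, 0.655, 0.755, -0.0]
wrist_force: [-6.2, 5.4, 22.8]
finger_gap: 0.0134
```

Run:
```python
from h import *
s,c=shot('wrist','w21.png'); print(s['clock'],s['tcp_pos'],s['wrist_force'],s['ft_torque'])
s,c=shot('scene','s21.png'); crop(c,230,180,150,140,5,'s21a.png')
```

```text
22.75 [0.4270821  0.02098076 0.06788602] [-6.22376297  5.35859868 22.78569029] [ 0.99941085  1.08183087 -0.1234982 ]
```

View pics/w21.png

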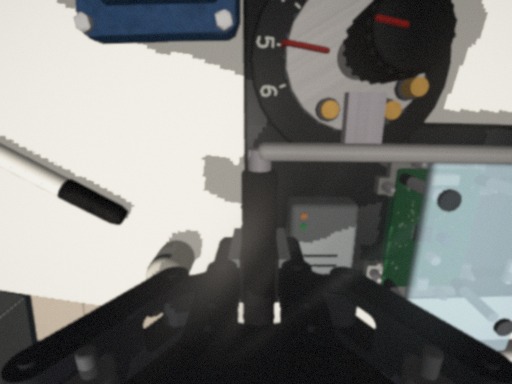

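View pics/s21a.png

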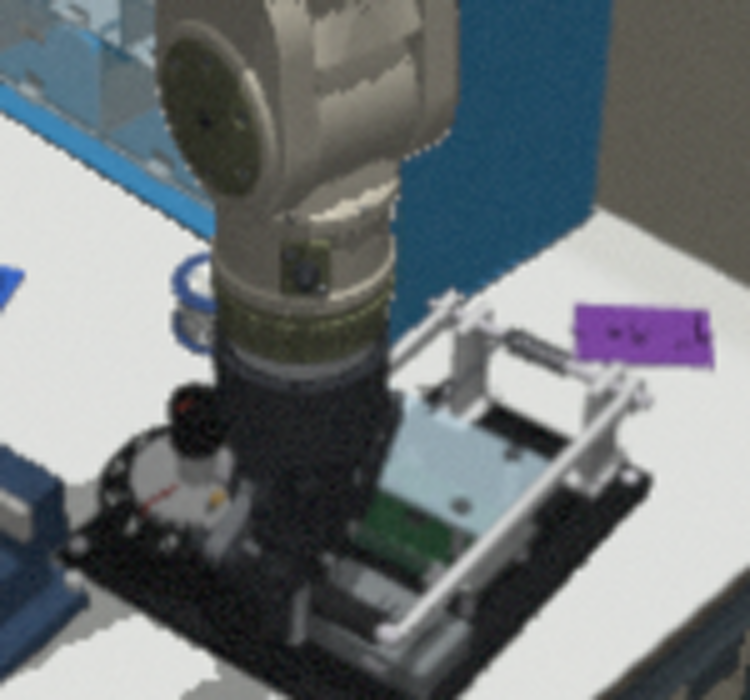

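Run:
```python
from h import *
c=eyes.read_camera('scene'); crop(c,295,245,70,70,9,'s22.png')
th=np.radians(8.1);R=np.array([[np.cos(th),-np.sin(th)],[np.sin(th),np.cos(th)]])
def at(x,y,z): return np.r_[R@[x,y]+[.531,.0358],z]
f=lambda P:((proj(c,[P])[0]-[295,245])*9+4).round(0).tolist()
for ph in (1.54,1.56,1.581,1.60): print(ph,[f(at(.1-r*np.sin(ph),-.055,.075+r*np.cos(ph))) for r in (.05,.1,.15,.205)])
print(f(at(118/1e3,-.066,.014)),f(at(.1,-.044,.08)),f(at(-.044,-.058,.034)),f(at(-.086,-.058,.034)))
```

```text
1.54 [[455.0, 220.0], [357.0, 318.0], [253.0, 422.0], [131.0, 544.0]]
1.56 [[455.0, 223.0], [357.0, 324.0], [252.0, 431.0], [130.0, 556.0]]
1.581 [[454.0, 225.0], [356.0, 330.0], [252.0, 440.0], [129.0, 568.0]]
1.6 [[454.0, 228.0], [356.0, 335.0], [251.0, 447.0], [129.0, 579.0]]
[592.0, 269.0] [514.0, 98.0] [266.0, 538.0] [176.0, 635.0]
```

View pics/s22.png

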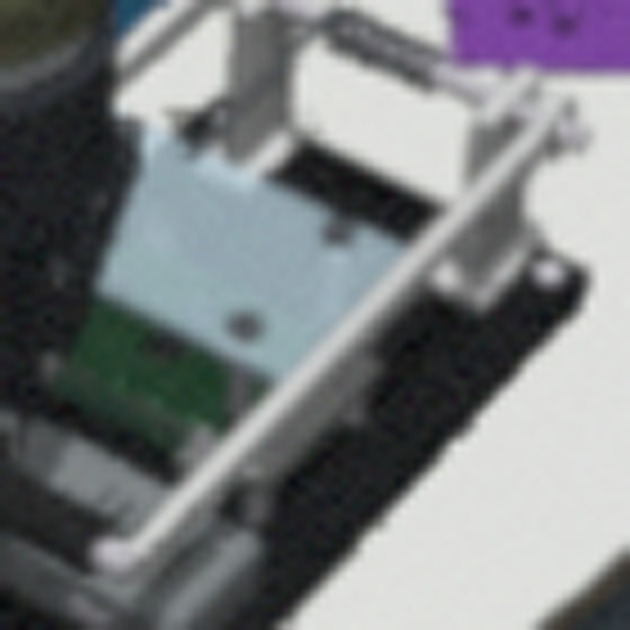

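Run:
```python
from h import *
import pickle
d=pickle.load(open('d0.pkl','rb')); c0=d['scene'][1]; c=eyes.read_camera('scene')
crop(c0,310,160,70,130,6,'s0h.png')
g=cv2.cvtColor(c['frame'],cv2.COLOR_RGB2GRAY).astype(int)
for r in range(260,308,6): print(r,g[r,300:360].tolist())
th=np.radians(8.1);R=np.array([[np.cos(th),-np.sin(th)],[np.sin(th),np.cos(th)]])
def at(x,y,z): return np.r_[R@[x,y]+[.531,.0358],z]
ph=-.17
print([((proj(c0,[at(.1-r*np.sin(ph),y,.075+r*np.cos(ph))])[0]-[310,160])*6+2.5).round(0).tolist() for r in (0,.1,.205) for y in (.055,-.055)])
for ph in (1.54,1.56,1.581): print(ph,[proj(c,[at(.1-r*np.sin(ph),-.055,.075+r*np.cos(ph))])[0].round(1).tolist() for r in (.05,.1,.15,.205)])
```

```text
260 [33, 29, 36, 25, 29, 33, 30, 34, 54, 67, 116, 191, 195, 179, 140, 95, 61, 71, 97, 103, 98, 108, 105, 109, 134, 174, 184, 138, 109, 118, 163, 198, 213, 220, 222, 222, 223, 223, 222, 223, 222, 223, 222, 222, 221, 220, 199, 148, 115, 107, 105, 118, 162, 195, 184, 137, 113, 140, 159, 160]
266 [30, 29, 38, 23, 33, 37, 44, 36, 55, 111, 156, 163, 165, 161, 163, 160, 162, 163, 162, 164, 164, 172, 172, 165, 160, 153, 133, 109, 86, 55, 47, 31, 29, 21, 32, 28, 19, 18, 28, 47, 78, 122, 161, 193, 212, 213, 192, 193, 191, 160, 123, 102, 101, 169, 215, 223, 223, 221, 223, 221]
272 [29, 26, 33, 32, 40, 33, 65, 118, 157, 166, 168, 173, 169, 172, 168, 162, 159, 162, 160, 161, 161, 162, 164, 162, 162, 162, 163, 165, 162, 160, 150, 138, 137, 138, 150, 163, 159, 159, 146, 131, 144, 182, 193, 172, 135, 110, 99, 100, 89, 86, 93, 114, 130, 129, 110, 116, 182, 215, 218, 222]
278 [23, 30, 33, 33, 36, 52, 71, 90, 115, 135, 150, 162, 166, 168, 168, 168, 169, 167, 168, 164, 163, 163, 164, 163, 164, 161, 162, 161, 162, 165, 169, 169, 170, 165, 163, 186, 198, 180, 144, 106, 74, 54, 38, 31, 54, 66, 86, 107, 132
[... 737 characters left out ...]
, 27, 34, 31, 32, 26, 31, 32, 60, 133, 209, 221, 222, 222, 221, 222, 222, 222, 222, 222, 223, 222, 222, 222, 222, 222]
302 [38, 42, 40, 39, 41, 51, 63, 81, 96, 121, 126, 147, 186, 205, 187, 142, 111, 107, 98, 62, 42, 45, 70, 81, 59, 38, 31, 32, 29, 32, 27, 30, 32, 23, 31, 33, 51, 108, 199, 220, 223, 222, 222, 222, 222, 222, 222, 222, 221, 222, 222, 222, 222, 223, 222, 223, 221, 221, 222, 221]
[[55.0, 495.0], [275.0, 594.0], [87.0, 292.0], [317.0, 386.0], [123.0, 63.0], [365.0, 149.0]]
1.54 [[345.1, 269.0], [334.3, 279.9], [322.7, 291.5], [309.1, 305.0]]
1.56 [[345.1, 269.3], [334.2, 280.5], [322.6, 292.4], [309.0, 306.3]]
1.581 [[345.1, 269.6], [334.1, 281.2], [322.5, 293.4], [308.9, 307.7]]
```

View pics/s0h.png

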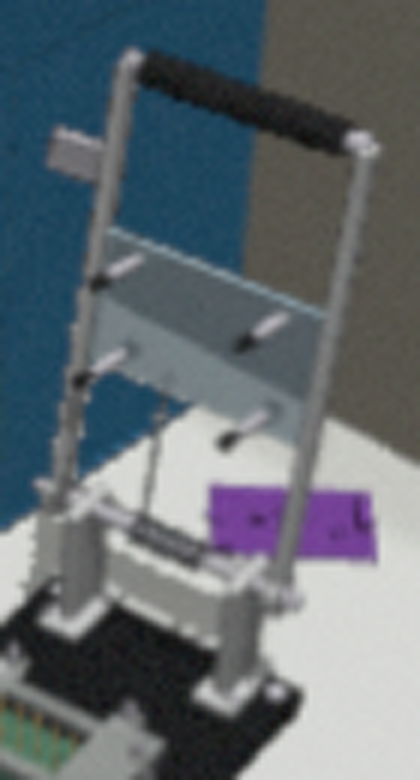

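Run:
```python
from h import *
s=env.get_state();w=eyes.read_camera('wrist'); print(s['clock'],s['wrist_force'])
crop(w,350,150,75,145,5,'w23.png')
th=np.radians(8.1);R=np.array([[np.cos(th),-np.sin(th)],[np.sin(th),np.cos(th)]])
def at(x,y,z): return np.r_[R@[x,y]+[.531,.0358],z]
for dz in (0,.003,.005,.008): print(dz,((proj(w,[at(-.0305,.030,.049-dz),at(-.0305,-.028,.049-dz)],s)-[350,150])*5+2).round(1).tolist())
print(((proj(w,[at(-.044,.018,.034),at(-.086,.018,.034)],s)-[350,150])*5+2).round(1).tolist())
```

```text
22.95 [-8.18548451  5.55131316 21.69162899]
0 [[230.0, 209.0], [161.3, 667.0]]
0.003 [[217.5, 201.4], [151.3, 652.8]]
0.005 [[209.4, 196.6], [144.8, 643.6]]
0.008 [[197.6, 189.5], [135.2, 630.1]]
[[50.1, 269.4], [-294.3, 269.8]]
```

View pics/w23.png

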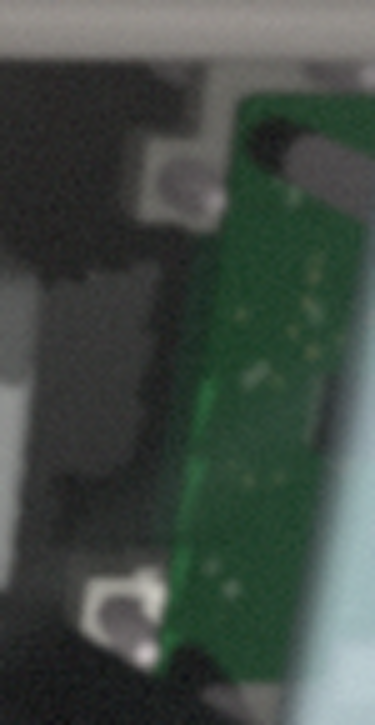

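The nest pin tips at crop (210,198) and (145,650) match a nest depression of 5 mm (predicted (209,197) and (145,644)). The press is on the stop at 5, and it is held steady at about 22 N. Handing in.

Run:
```python
from h import *
print(env.get_state()['wrist_force']); print(job.hand_in())
```

```text
[-7.85619321  5.49844693 22.29025035]
the job is handed in; nothing more can be done
None
```

The green board is in the nest, the turret is at 5, and the press is down on its stop screw with the gripper still holding the handle. I handed in at about 23 s of the 61 s allowed.

- **Board:** it lies components up between the locating pins, with the wider white connector to the left. The wrist view after release confirmed this.
- **Turret:** with the press arm still up, I turned the knob +90° from 2. The pointer still read 5 after release, and again at the end.
- **Press:** the force rose from about 9 N to about 23 N while the TCP stalled at z = 0.068. It then stayed steady through the hold. The nest pins in the last wrist view match a nest pressed 5 mm down, as expected on stop 5.

**Checks that disagreed:**
- **Slip on the handle:** the handle bar sat several mm higher in the fingers than planned, probably because it slipped in the 20 N grip. I raised the grip to 90 N for the final press.
- **Press angle from the cameras:** a rough reading from the scene and wrist views put the press about 0.01–0.03 rad short of the stop. That is about the calibration error, so I relied on the force jump and the 5 mm nest depth instead.

I did not touch the other things on the bench or the look-alike boards.

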